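# Set up the post-stamping place on the office desk

### The job

Set up the stamping place around the blue mat (left, right and behind as seen from the robot; the white stripe marks the mat's far edge): first put the red ink tin beside the mat's left edge and the green ink tin beside its right edge, each about 2 cm off the mat, centred on that edge and with its long side parallel to it. Then stand each rubber stamp upright in the middle of the tin of its own colour, and last of all lay the stapler about 2 cm behind the mat's far edge, centred on it and lengthwise along it, all flat on the desk and let go. Leave the mug, the calculator and the tape dispenser where they are.

Things in the scene. Friction and masses are not known exactly. Their poses are not given: they have to be found in the camera images.
- stamp_mat: Blue stamping mat fixed on the desk, 120 (x) by 160 (y) by 4 mm thick, on the left or right half of the desk and turned up to 0.3 rad. Origin: centre of its underside, at desk height. Its +x points to its far edge (away from the robot, marked by a white stripe), +y to its left edge, -y to its right edge.
- store_mat: Plain white plastic mat fixed on the other half of the desk, 280 (x) by 360 (y) by 4 mm thick; the tins, stamps, stapler and tape dispenser stand on it at the start, in six places in two rows of three (rows 130 mm apart in x, neighbours in a row 115 mm apart in y), shuffled. Origin: centre of its underside.
- tin_red: Flat closed ink-pad tin, dark steel with a flat red lid, 90 (x, long) by 58 (y) by 20 mm high, about 0.12 kg. Origin: centre of its underside. Loose; grip across the 58 mm width.
- tin_green: Flat closed ink-pad tin, dark steel with a flat green lid, 90 (x, long) by 58 (y) by 20 mm high, about 0.12 kg. Origin: centre of its underside. Loose; grip across the 58 mm width.
- stamp_red: Rubber stamp standing upright: light wooden foot 56 (x) by 30 (y) by 20 mm high, and above a thin steel neck a red round grip 26 mm across, from 34 to 71 mm above its underside; about 0.07 kg. Origin: centre of its underside. Loose.
- stamp_green: Rubber stamp standing upright: light wooden foot 56 (x) by 30 (y) by 20 mm high, and above a thin steel neck a green round grip 26 mm across, from 34 to 71 mm above its underside; about 0.07 kg. Origin: centre of its underside. Loose.
- stapler: Black desk stapler lying on its base, 132 (x, long) by 34 (y) by 45 mm high, rigid, about 0.25 kg; its upper arm is 32 mm wide from 21 to 45 mm above its underside. Origin: centre of its underside. Loose.
- tape_dispenser: Grey tape dispenser with an amber roll, 117 (x) by 50 (y) by 63 mm high, 0.5 kg, standing among the things on the white mat. Origin: centre of its underside. Leave it.
- mug: White mug, 74 mm across, 85 mm high, handle pointing about away from the robot, beyond the left far corner of the blue mat. Origin: centre of its underside. Leave it.
- calculator: Black pocket calculator with white keys, 115 (x) by 75 (y) by 16 mm, lying beyond the right far corner of the blue mat. Origin: centre of its underside. Leave it.
Mind the look-alikes: they are no part of the job. Leave any purple or yellow look-alike of the stamp_red alone.

How it is judged:
By the outcome, as a careful person would: the job done as asked, in the order asked, and still so for the second after the job is handed in, with the robot touching nothing.
It also fails if it takes over 128 s, if anything falls off the work surface, if the arm or the gripper's body presses on something with over 40 N, if the wrist force passes 120 N, or if a joint passes its speed limit or range.

### The arm

A 6-joint arm with a two-finger parallel gripper is mounted at the origin on the work surface. World frame = base frame: x ahead of the robot, y to its left, z up, the work surface at z = 0. Lengths are in m, angles in rad, forces in N, time in s.
With the tool pointing down it reaches from about 0.3 to 0.775 m from the base axis. Payload 14.6 kg.
Tool frame: the origin (TCP) lies at the very end of the fingers, on their centre line; the grasp point (between the pads) lies 19 mm behind it; z points along the fingers, y is the line along which they close (so a half turn about z gives the same grasp; the last joint's range is limited). The gripper opens to 94 mm and grips with 3 to 60 N. Pads are 16 mm wide; open, the fingers measure 119 mm over their backs; the gripper's body (75 mm by 177 mm) begins 78 mm behind the grasp point.
Start: joints at [1.118, 0.3, 1.521, -0, 1.321, -0.067], TCP at [0.207, 0.51, 0.205] pointing down, gripper open.
Joint ranges: [-3.03, 3.03], [-0.79, 2.21], [0.23, 2.52], [-1.04, 4.18], [0, 3.07], [-2.55, 2.55]. Speed limits (rad/s): [2.22, 2.22, 2.57, 3.14, 3.14, 3.14].

### API

Orientations are given as [roll, pitch, yaw] about the fixed x, y, z axes, in that order (R = Rz(yaw) Ry(pitch) Rx(roll)).
In Python, from station import ctrl, camera, camera_info, finder gives the robot as it stands.
- The arm moves only by the tool carry_out, never from a script. Its argument "motion" is a list of rows, each a list of 2 entries, a list of its own where there are three numbers: the shift along the tool's x, y, z as a fraction of full scale, then the turn about the tool's z as a fraction of full scale. A call has 1 to 12 rows; each row is the pose to reach, as a shift and turn from the pose commanded when the call began, along the tool's axes at that moment, turning the shorter way round; what a row does not reach only later rows make up. Full scale, the value 1, is 200 mm for a shift and 360 degrees for a turn. A row lasts 1/10 s, in which the tool goes at most 50 mm and 8.59 degrees, less where a joint would pass 70% of its speed; a pose out of reach is approached as far as the arm can. A call with a number of a shift or a turn outside -1 to 1 is refused whole. A call with a gripper value outside its range is refused whole. "hand" is the closure, from -1 (fully open) to 1 (shut), set as the call begins (left out, the last holds). The fingers move at their own pace and stop on an object; "force" is the grip in N (left out, the last holds). Time passes only in rows, so rows that repeat a pose let the fingers close. It gives the time, the measured TCP pose, the force, the opening and the grip force at its end, in the units of the state.
- ctrl.get_obs(): the state, without advancing time (a new reading comes with each control period).
- camera(name): name is "scene" or "top" or "wrist"; returns (picture, depth): 420x560x3 uint8, blue, green, red; 420x560 float32, m along the optical axis (not along the pixel's ray), 0 where there is no reading.
- camera_info(name): a dict with "camera_matrix" (3x3 intrinsics, pixels), "origin" and "attitude" of the camera in the world. Camera axes: x right, y down, z forward; pixel columns grow to the right and rows downward; lengths in m; the calibration is good to about 2 mm. A picture is of the moment at which its call begins: read the wrist's pose just before it. camera_info takes no time and is no camera call; for the wrist camera it gives the pose at the moment of the call.
- ctrl.hand_in(): hands the job in; it is judged then, once.
Trained networks look in the newest picture that a camera, given by its name, has taken for a name from the list of things; names that differ only in an ending like _2 or _b are one class to them, and where a whole thing is asked for, a point or a joint stands for the part that bears it (a point fixed in the world has none). Each returns a list of dicts, best first, with "conf" (0 to 1); they miss things now and then, are a little off and sometimes report something else, mostly with a low value. They report only what shows in the picture. A call takes as long as a camera call. They do not tell look-alikes from the thing itself.
- finder.boxes_of(camera, query): "location" ([column, row] in pixels, amid what is visible of it).
- finder.cut_out(camera, query): "mask" (420x560 bool, what is visible of it) and "location" ([column, row] in pixels, amid what is visible of it).
- finder.pinpoint(camera, query): "location" ([column, row] in pixels: a listed point, or the origin of a listed thing).
The state is a dict: "time_s": time; "qpos": joint angles; "joint_vel": joint speeds; "tau": joint torques, N m; "ee_pos": TCP position; "eef_rot": TCP orientation; "force": force on the tool from outside, world axes, zero at the start; "moment": the same for the moment, N m; "grip_width": finger opening in m; "grip_force": force on a finger pad.
Only numpy, scipy, OpenCV 4.12 (cv2) and the standard library are available. Lean on these libraries where they do the work, as an engineer would, in place of code of your own. Each camera call takes 0.05 s, during which the arm holds its last target. There are 200 camera calls.

## Working session

There is one attempt and no reset: what is moved stays moved. The work goes in short steps, Python scripts to look and compute and a tool call to move; the robot and the scene stay as the last step left them, time stands still between calls to the robot, and variables do not carry over. Pictures are saved under pics/ and viewed, at most 14 in all, crops included, and the job is handed in when it is done.

Besides the shell and the picture viewer there is one more tool, called after ">>>" in YAML: its name, and indented under it one key for each argument. carry_out: Moves the arm, as the interface text tells. Its arguments: {"type":"object","properties":{"motion":{"type":"array","items":{"type":"array"}},"hand":{"type":"number"},"force":{"type":"number"}},"required":["motion"]}

```bash
ls; mkdir -p pics; cat > h.py <<'E'
import numpy as np, cv2
from station import ctrl, camera, camera_info, finder
from scipy.spatial.transform import Rotation as R
E
python3 - <<'E'
from h import *
for n in ("scene","top"):
    im,d=camera(n); np.savez(f"{n}.npz",im=im,d=d)
    i=camera_info(n); print(n,i)
    cv2.imwrite(f"pics/{n}0.png",im)
o=ctrl.get_obs(); print(o)
E
```

```text
pics
scene {'camera_matrix': array([[502.08247528,   0.        , 293.47904152],
       [  0.        , 502.08247528, 213.30568959],
       [  0.        ,   0.        ,   1.        ]]), 'origin': array([1.11466235, 0.36163218, 1.00470334]), 'attitude': array([-2.55835048,  0.00745657,  2.11804811])}
top {'camera_matrix': array([[438.92508401,   0.        , 282.95271648],
       [  0.        , 438.92508401, 212.73481329],
       [  0.        ,   0.        ,   1.        ]]), 'origin': array([0.45536934, 0.00997114, 0.99342143]), 'attitude': array([-2.99872812e+00,  1.81194717e-03, -1.54501864e+00])}
{'time_s': 0.1, 'qpos': array([ 1.11838971e+00,  3.00408938e-01,  1.52149252e+00,  3.84446725e-05,
        1.32071690e+00, -6.66047636e-02]), 'joint_vel': array([-5.59831696e-04,  7.10386130e-06, -2.15057674e-03, -7.89341174e-04,
       -1.65450036e-03,  7.26724493e-04]), 'tau': array([ 2.42863942e-03, -5.32637036e+01, -3.53289127e+01,  7.10079493e-02,
        2.34062446e-02, -4.27278053e-06]), 'ee_pos': array([0.20686173, 0.50936881, 0.2049579 ]), 'eef_rot': array([-3.14057170e+00, -1.05422954e-04,  2.75578122e+00]), 'force': array([-0.08728881,  0.5364459 ,  0.10571804]), 'moment': array([ 0.02684822, -0.04029978,  0.04159401]), 'grip_force': 0.0, 'grip_width': 0.09391146977237132}
```

View pics/top0.png

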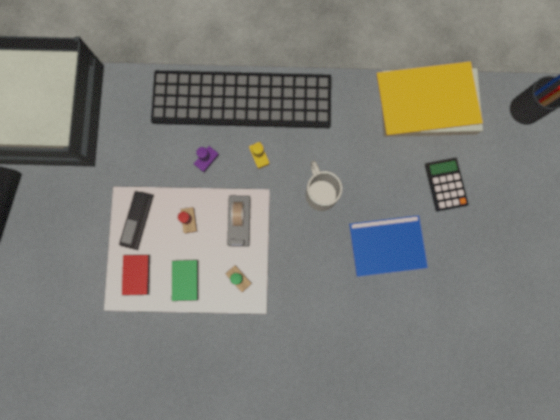

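View pics/scene0.png

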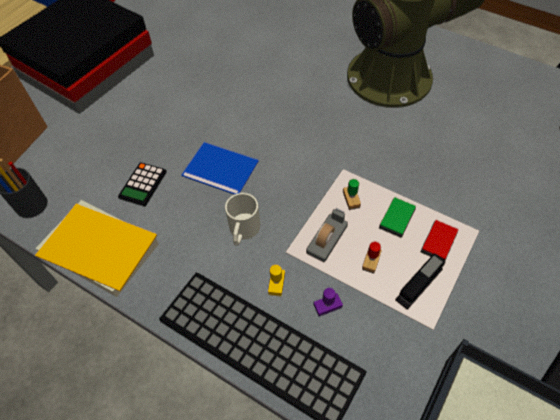

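The top view shows the white store mat on the left, columns 105–270. On it are:
- stapler (136,220), red stamp (186,218) and tape dispenser (238,220)
- red tin (136,275), green tin (185,280) and green stamp (237,279)

The blue mat is at (389,246) with its stripe on the far side, the mug at (323,190) and the calculator at (447,185). The purple (205,157) and yellow (259,153) stamps off the mat are look-alikes. The red stamp at (186,218) and the green stamp at (237,279) match the description: right grip colour, wooden foot, on the mat.

```bash
cat >> h.py <<'E'
def cloud(name,d,info=None):
    i=info or camera_info(name); K=i["camera_matrix"]
    v,u=np.indices(d.shape); P=np.dstack([(u-K[0,2])/K[0,0]*d,(v-K[1,2])/K[1,1]*d,d])
    return P@R.from_euler('xyz',i["attitude"]).as_matrix().T+i["origin"]
def rect(p):  # centre, (long,short), yaw of the long side
    (c,s,a)=cv2.minAreaRect((p[:,:2]*1000).astype(np.float32))
    if s[0]<s[1]: s=s[::-1]; a+=90
    return np.round(c,1),np.round(s,1),round((a+90)%180-90,1)
E
python3 - <<'E'
from h import *
for n in ("top","scene"):
    im,d=camera(n); P=cloud(n,d)
    for q in "stamp_mat store_mat tin_red tin_green stamp_red stamp_green stapler tape_dispenser mug calculator".split():
        for r in finder.cut_out(n,q)[:3]:
            if r["conf"]<.4: continue
            m=r["mask"]&(d>0); p=P[m]
            if len(p)<10: continue
            z=np.percentile(p[:,2],[5,50,95]); top=p[p[:,2]>z[2]-.008]
            print(n,q,round(r["conf"],2),np.round(r["location"]),"z",np.round(z*1000,1),"all",*rect(p),"top",*rect(top),len(p))
E
```

```text
top stamp_mat 0.78 [387. 245.] z [0.8 3.9 6.7] all [ 530.  -222.9] [164.1 122.9] -81.4 top [ 529.9 -222.7] [164.  122.1] -81.8 3837
top store_mat 0.61 [196. 252.] z [1.1 4.  7. ] all [511.9 228.9] [360.9 280.9] -89.8 top [511.7 229. ] [360.8 280.1] -89.7 13870
top tin_red 0.64 [136. 278.] z [ 5.3 23.7 26.4] all [451.2 341.2] [93.3 68.2] 1.3 top [451.3 337.7] [87.1 58.2] 1.5 1227
top tin_green 0.62 [186. 278.] z [17.7 23.9 26.9] all [441.4 228.1] [90. 57.] 3.6 top [441.2 228.2] [87.3 57.1] 2.7 1100
top stamp_red 0.8 [188. 219.] z [ 4.3 25.1 76.2] all [575.2 230.2] [63.2 35.9] 12.0 top [575.1 227.3] [24.4 22.6] 48.0 422
top stamp_red 0.77 [203. 158.] z [11.4 21.4 71.5] all [719.5 199.1] [55.4 37.9] -38.1 top [716.6 195.3] [24.2 23.2] -88.1 401
top stamp_red 0.64 [257. 154.] z [12.1 22.1 72.5] all [730.7  76.6] [60. 30.] 26.3 top [729.6  75. ] [25.  22.1] -0.2 337
top stamp_green 0.77 [238. 278.] z [ 5.6 25.1 76.3] all [448.8 112.9] [57.9 34.3] 46.0 top [448.5 110.9] [23.7 23.3] 48.2 383
top stapler 0.67 [320. 189.] z [ 2.7 25.6 85.5] all [660.7 -72. ] [112.4  72.8] -8.0 top [640.8 -69.
[... 1520 characters left out ...]
 45.3] -35.5 top [719.3 196.7] [24.5 24.4] -80.7 522
scene stamp_green 0.56 [349. 197.] z [ 7.5 24.8 74.5] all [448.7 113.3] [62. 39.] 35.5 top [449.2 111.7] [26.7 22.6] 4.9 391
scene stapler 0.57 [420. 279.] z [ 9.  46.7 50.7] all [574.  338.9] [131.1  40.3] -12.1 top [573.4 342. ] [123.8  31.9] -12.2 1086
scene tape_dispenser 0.59 [328. 238.] z [12.6 26.5 64.9] all [572.7 115.3] [127.6  50.4] 0.5 top [591.6 115.4] [44.3 24.9] -0.4 1153
scene mug 0.89 [242. 218.] z [ 5.7 52.8 83.9] all [652.  -60.5] [102.5  72.3] 49.3 top [644.  -69.7] [74.  71.6] 33.0 1321
scene calculator 0.96 [140. 185.] z [ 2.6 13.4 17.3] all [ 671.7 -361. ] [126.   88.5] 12.2 top [ 674.6 -354.3] [117.   76.6] 12.2 1287
```

```bash
python3 - <<'E'
from h import *
im=np.load("top.npz")["im"]
cv2.imwrite("pics/crop1.png",cv2.resize(im[140:320,100:280],None,fx=3.3,fy=3.3,interpolation=cv2.INTER_CUBIC))
E
```

```text
(no output)
```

View pics/crop1.png

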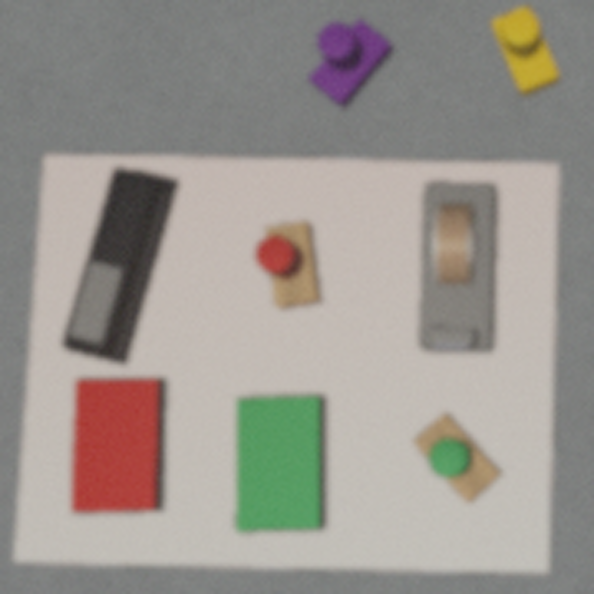

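The crop confirms both targets: red grip on a wooden foot at (184,217), and green grip on a wooden foot at (236,278). Purple and yellow are off the mat and all one colour. The heights agree with the text (tin tops at about 24 mm including the 4 mm mat, stamp tops at about 75 mm). Next I move to the red tin.

```bash
cat >> h.py <<'E'
def go(*wps):  # waypoints x,y,z mm, yaw deg, all from the present pose -> fractions
    o=ctrl.get_obs(); Rt=R.from_euler('xyz',o["eef_rot"]); p=o["ee_pos"]*1000
    yaw0=np.degrees(o["eef_rot"][2]); print("t",round(o["time_s"],2),"at",np.round(p,1),"yaw",round(yaw0,1),"q6",round(o["qpos"][5],2),"w",round(o["grip_width"]*1000,1),"F",np.round(o["force"],1))
    for w in wps:
        s=Rt.inv().apply(np.array(w[:3])-p)/200; t=-((w[3]-yaw0+180)%360-180)/360
        print(w,np.round(s,3).tolist(),round(t,4),"rows",int(np.ceil(max(np.linalg.norm(s)*4,abs(t)*360/8.59))))
def wrist(q,zmin=None,save=None):
    i=camera_info("wrist"); im,d=camera("wrist"); P=cloud("wrist",d,i)
    if save: cv2.imwrite(save,im)
    for r in finder.cut_out("wrist",q)[:2]:
        p=P[r["mask"]&(d>0)]
        if r["conf"]<.3 or len(p)<10: continue
        z=np.percentile(p[:,2],[5,50,95]); top=p[p[:,2]>z[2]-.008]
        print(q,round(r["conf"],2),np.round(r["location"]),"z",np.round(z*1000,1),"all",*rect(p),"top",*rect(top),np.round(top[:,:2].mean(0)*1000,1))
E
python3 -c "
from h import *
go((330,424,180,170),(452,338,180,182))"
```

```text
t 1.2 at [207.  509.6 205.4] yaw 157.9 q6 -0.07 w 93.9 F [-0.6 -0.5  0.6]
(330, 424, 180, 170) [-0.731, -0.165, 0.127] -0.0336 rows 4
(452, 338, 180, 182) [-1.458, -0.334, 0.127] -0.067 rows 7
```

>>> carry_out:
  motion:
    - [[-0.25,-0.055,0.04],-0.012]
    - [[-0.5,-0.11,0.08],-0.024]
    - [[-0.731,-0.165,0.127],-0.034]
    - [[-0.98,-0.225,0.127],-0.045]
    - [[-0.98,-0.225,0.127],-0.067]
    - [[-0.98,-0.225,0.127],-0.067]
  hand: -1
  force: 25

```text
time_s: 1.8
ee_pos: [0.3726, 0.3932, 0.1799]
eef_rot: [-3.141, -0.0, -3.106]
force: [-0.2, 1.0, -0.9]
grip_width: 0.0941
grip_force: 0.0
```

```bash
python3 -c "
from h import *
wrist('tin_red',save='pics/w1.png');wrist('stapler')
wrist('store_mat')
go((452,338,180,182),(452,338,60,182))"
```

```text
tin_red 0.72 [229. 253.] z [16.  23.8 25.1] all [450.4 333.8] [89.7 62.7] 2.8 top [450.4 336.4] [89.3 56.9] 2.4 [447.8 336.7]
stapler 0.59 [233. 318.] z [11.2 48.2 50. ] all [570.9 340. ] [131.   33.4] -12.4 top [568.9 341.1] [124.4  31.9] -12.2 [568.6 341. ]
stapler 0.44 [138. 241.] z [12.3 23.9 25.1] all [406.8 244.6] [176.6  91.8] -37.5 top [429.2 269.3] [158.   93.8] -76.0 [437.3 228.3]
store_mat 0.93 [162. 233.] z [2.8 4.  5.2] all [498.4 225.2] [363.1 311. ] -89.1 top [498.4 225.2] [363.1 311. ] -89.1 [458.2 235.2]
t 2.1 at [370.9 394.7 180.1] yaw -178.0 q6 -0.86 w 93.4 F [-0.7  0.9  1. ]
(452, 338, 180, 182) [-0.395, -0.298, 0.001] -0.0 rows 2
(452, 338, 60, 182) [-0.395, -0.298, 0.601] -0.0 rows 4
```

View pics/w1.png

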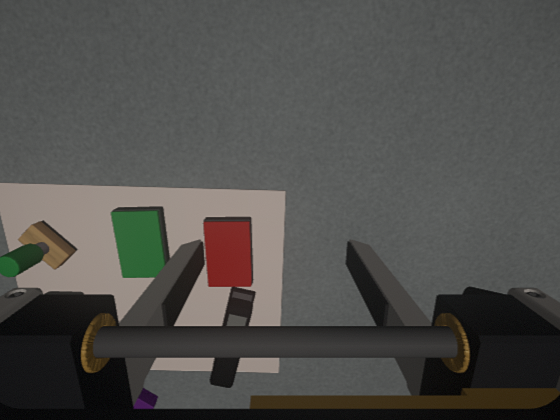

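The wrist view shows the red tin at (229,253), with the green tin at (140,240) and the stapler at (233,318). The tin measures (451,337), top 24 mm, yaw 2.3°, which agrees with the top view. From (371,394.7,180), the shift is (80,-58) mm.

>>> carry_out:
  motion:
    - [[-0.2,-0.15,0.0],0]
    - [[-0.39,-0.303,0.0],0]
    - [[-0.39,-0.303,0.2],0]
    - [[-0.39,-0.303,0.4],0]
    - [[-0.39,-0.303,0.6],0]
    - [[-0.39,-0.303,0.7],0]
    - [[-0.39,-0.303,0.7],0]
    - [[-0.39,-0.303,0.7],0]

```text
time_s: 2.9
ee_pos: [0.4518, 0.3369, 0.0409]
eef_rot: [3.141, 0.001, -3.106]
force: [0.7, 1.0, 0.6]
grip_width: 0.0938
grip_force: 0.0
```

```bash
python3 -c "
from h import *
go((451,337,7,182.2))"
```

```text
t 2.9 at [451.8 336.9  40.9] yaw -178.0 q6 -1.03 w 93.8 F [0.7 1.  0.6]
(451, 337, 7, 182.2) [0.004, 0.001, 0.169] -0.0005 rows 1
```

>>> carry_out:
  motion:
    - [[0.004,0,0.08],0]
    - [[0.004,0,0.16],0]
    - [[0.004,0,0.17],0]
    - [[0.004,0,0.17],0]

```text
time_s: 3.3
ee_pos: [0.4513, 0.3367, 0.0073]
eef_rot: [3.141, 0.001, -3.106]
force: [-0.2, 0.2, -0.5]
grip_width: 0.0938
grip_force: 0.0
```

>>> carry_out:
  motion:
    - [[0,0,0],0]
    - [[0,0,0],0]
    - [[0,0,0],0]
    - [[0,0,0],0]
    - [[0,0,0],0]
    - [[0,0,0],0]
    - [[0,0,0],0]
    - [[0,0,0],0]
  hand: 1
  force: 25

```text
time_s: 4.1
ee_pos: [0.451, 0.3364, 0.0062]
eef_rot: [3.141, 0.0, -3.106]
force: [-0.2, 0.1, 3.6]
grip_width: 0.0574
grip_force: 25.0
```

```bash
python3 -c "
from h import *
go((450,337,140,182),(460,200,140,183),(515,-115,140,188.5))"
```

```text
t 4.1 at [451.  336.4   6.2] yaw -178.0 q6 -1.03 w 57.4 F [-0.2  0.1  3.6]
(450, 337, 140, 182) [0.005, 0.003, -0.669] 0.0 rows 3
(460, 200, 140, 183) [-0.021, -0.683, -0.669] -0.0027 rows 4
(515, -115, 140, 188.5) [-0.241, -2.267, -0.669] -0.018 rows 10
```

>>> carry_out:
  motion:
    - [[0,0,-0.1],0]
    - [[0,0,-0.3],0]
    - [[0,0,-0.5],0]
    - [[0,0,-0.67],0]
    - [[-0.02,-0.2,-0.67],0]
    - [[-0.05,-0.4,-0.67],-0.005]
    - [[-0.07,-0.6,-0.67],-0.008]
    - [[-0.09,-0.8,-0.67],-0.01]
    - [[-0.1,-1.0,-0.67],-0.012]

```text
time_s: 5.0
ee_pos: [0.4778, 0.1354, 0.1398]
eef_rot: [-3.141, -0.0, -3.03]
force: [0.3, 0.1, -1.3]
grip_width: 0.0576
grip_force: 25.0
```

```bash
python3 -c "
from h import *
go((515,-115,140,188.5))"
```

```text
t 5.0 at [477.8 135.4 139.8] yaw -173.6 q6 -1.48 w 57.6 F [ 0.3  0.1 -1.3]
(515, -115, 140, 188.5) [-0.046, -1.265, -0.001] -0.0059 rows 6
```

>>> carry_out:
  motion:
    - [[-0.01,-0.2,0],-0.003]
    - [[-0.02,-0.4,0],-0.006]
    - [[-0.03,-0.6,0],-0.006]
    - [[-0.035,-0.8,0],-0.006]
    - [[-0.04,-0.9,0],-0.006]
    - [[-0.04,-0.9,0],-0.006]
    - [[-0.04,-0.9,0],-0.006]

```text
time_s: 5.7
ee_pos: [0.5055, -0.0408, 0.1397]
eef_rot: [3.141, -0.001, -2.994]
force: [0.1, 0.2, -0.7]
grip_width: 0.0578
grip_force: 25.0
```

```bash
python3 -c "
from h import *
wrist('stamp_mat',save='pics/w2.png');wrist('tin_red')
go((515,-115,140,188.5),(515,-115,40,188.5))"
```

```text
stamp_mat 0.83 [105. 196.] z [2.9 4.1 5.3] all [ 531.5 -226. ] [165.  119.4] -81.5 top [ 531.5 -226. ] [165.  119.4] -81.5 [ 527.8 -224. ]
tin_red 0.84 [276. 255.] z [151.4 157.6 158.6] all [562.7 -32.9] [206.3 111.9] 8.6 top [505.  -41.9] [89.6 57.5] 8.5 [501.1 -42. ]
t 5.9 at [505.6 -40.  140. ] yaw -171.4 q6 -1.87 w 57.8 F [ 0.5 -0.2 -1.5]
(515, -115, 140, 188.5) [0.01, -0.378, 0.0] 0.0002 rows 2
(515, -115, 40, 188.5) [0.01, -0.378, 0.5] 0.0002 rows 3
```

View pics/w2.png

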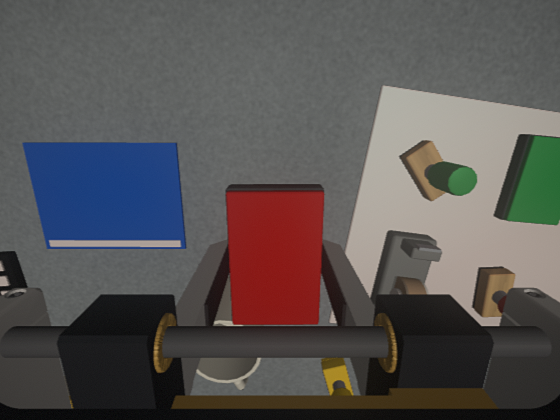

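The wrist view shows the red tin held level at (276,255) and the blue mat at (105,196) with its stripe toward the camera's near side. The mat measures about (531.5,-224), yaw 8.5°, so the red tin goes to (515.4,-116.2).

>>> carry_out:
  motion:
    - [[0.006,-0.2,0],0]
    - [[0.009,-0.384,0.05],0]
    - [[0.009,-0.384,0.25],0]
    - [[0.009,-0.384,0.45],0]
    - [[0.009,-0.384,0.6],0]
    - [[0.009,-0.384,0.6],0]
    - [[0.009,-0.384,0.6],0]

```text
time_s: 6.6
ee_pos: [0.5157, -0.1168, 0.0208]
eef_rot: [-3.142, 0.0, -2.993]
force: [-0.2, 0.6, -0.7]
grip_width: 0.0579
grip_force: 25.0
```

```bash
python3 -c "
from h import *
go((515.4,-116.2,3,188.5))"
```

```text
t 6.6 at [ 515.7 -116.8   20.8] yaw -171.5 q6 -2.01 w 57.9 F [-0.2  0.6 -0.7]
(515.4, -116.2, 3, 188.5) [0.001, 0.003, 0.089] 0.0001 rows 1
```

>>> carry_out:
  motion:
    - [[0,0,0.04],0]
    - [[0,0,0.07],0]
    - [[0,0,0.086],0]
    - [[0,0,0.089],0]
    - [[0,0,0.089],0]

```text
time_s: 7.1
ee_pos: [0.5163, -0.117, 0.0041]
eef_rot: [-3.141, 0.002, -2.993]
force: [-5.2, 5.3, 17.5]
grip_width: 0.0579
grip_force: 30.9
```

>>> carry_out:
  motion:
    - [[0,0,0],0]
    - [[0,0,0],0]
    - [[0,0,0],0]
    - [[0,0,0],0]
    - [[0,0,-0.1],0]
    - [[0,0,-0.2],0]
    - [[0,0,-0.4],0]
    - [[0,0,-0.6],0]
    - [[0,0,-0.7],0]
  hand: -0.5

```text
time_s: 8.0
ee_pos: [0.5164, -0.1174, 0.1462]
eef_rot: [-3.139, 0.005, -2.993]
force: [-0.6, 0.5, -0.9]
grip_width: 0.0707
grip_force: 0.0
```

```bash
python3 -c "
from h import *
wrist('stamp_mat');wrist('tin_red')
go((442,228,140,183))"
```

```text
stamp_mat 0.9 [177. 195.] z [2.8 4.  5.2] all [ 531.3 -226.1] [163.4 120. ] -81.5 top [ 531.3 -226.1] [163.4 120. ] -81.5 [ 527.3 -226.2]
tin_red 0.88 [278. 197.] z [16.6 21.8 24.1] all [ 520.  -117.2] [99.3 61.8] 9.7 top [ 515.4 -118.2] [88.7 57.4] 8.3 [ 513.4 -118.5]
t 8.2 at [ 515.2 -117.1  142. ] yaw -171.5 q6 -2.01 w 70.3 F [-0.4  1.1 -0.6]
(442, 228, 140, 183) [0.107, 1.761, 0.01] 0.0153 rows 8
```

The red tin sits 109 mm from the mat centre along the mat's y axis and 0.2 mm off along x. Next is the green tin.

>>> carry_out:
  motion:
    - [[0.01,0.2,0],0]
    - [[0.02,0.4,0],0.004]
    - [[0.04,0.6,0],0.008]
    - [[0.05,0.8,0],0.012]
    - [[0.06,0.98,0],0.015]
    - [[0.06,0.98,0],0.015]
  hand: -1

```text
time_s: 8.8
ee_pos: [0.4731, 0.0779, 0.1408]
eef_rot: [3.141, -0.002, -3.085]
force: [0.2, 0.4, -0.1]
grip_width: 0.0938
grip_force: 0.0
```

```bash
python3 -c "
from h import *
wrist('tin_green')
go((442.5,228,140,183),(442.5,228,40,183))"
```

```text
tin_green 0.92 [423. 180.] z [13.  23.7 24.9] all [443.4 232.3] [95.7 70.1] 3.6 top [441.3 226.1] [88.1 57.3] 3.5 [439.2 224.9]
t 8.9 at [474.   75.1 141.1] yaw -176.8 q6 -1.55 w 93.9 F [ 0.1 -1.2  0.6]
(442.5, 228, 140, 183) [0.115, 0.772, 0.006] 0.0005 rows 4
(442.5, 228, 40, 183) [0.114, 0.772, 0.506] 0.0005 rows 4
```

>>> carry_out:
  motion:
    - [[0.03,0.2,0],0]
    - [[0.06,0.4,0],0]
    - [[0.09,0.6,0],0]
    - [[0.114,0.772,0.0],-0.001]
    - [[0.114,0.772,0.2],-0.001]
    - [[0.114,0.772,0.4],-0.001]
    - [[0.114,0.772,0.5],-0.001]
    - [[0.114,0.772,0.5],-0.001]
    - [[0.114,0.772,0.5],-0.001]

```text
time_s: 9.8
ee_pos: [0.4439, 0.2271, 0.0425]
eef_rot: [-3.141, -0.0, -3.082]
force: [0.2, 0.4, -0.3]
grip_width: 0.094
grip_force: 0.0
```

```bash
python3 -c "
from h import *
go((442.3,228,6.5,183.3))"
```

```text
t 9.8 at [443.9 227.1  42.5] yaw -176.6 q6 -1.23 w 94.0 F [ 0.2  0.4 -0.3]
(442.3, 228, 6.5, 183.3) [0.008, 0.005, 0.18] 0.0003 rows 1
```

>>> carry_out:
  motion:
    - [[0.005,0.003,0.08],0]
    - [[0.005,0.003,0.16],0]
    - [[0.005,0.003,0.178],0]
    - [[0.005,0.003,0.178],0]

```text
time_s: 10.2
ee_pos: [0.4429, 0.2283, 0.0074]
eef_rot: [3.141, 0.001, -3.082]
force: [0.4, -0.1, 0.5]
grip_width: 0.0939
grip_force: 0.0
```

>>> carry_out:
  motion:
    - [[0,0,0],0]
    - [[0,0,0],0]
    - [[0,0,0],0]
    - [[0,0,0],0]
    - [[0,0,0],0]
    - [[0,0,0],0]
    - [[0,0,0],0]
  hand: 1

```text
time_s: 10.9
ee_pos: [0.4424, 0.2285, 0.0068]
eef_rot: [3.142, 0.0, -3.081]
force: [-0.3, -0.1, 3.1]
grip_width: 0.0577
grip_force: 25.0
```

>>> carry_out:
  motion:
    - [[0,0,-0.1],0]
    - [[0,0,-0.3],0]
    - [[0,0,-0.5],0]
    - [[0,0,-0.67],0]
    - [[-0.02,-0.2,-0.67],0]
    - [[-0.04,-0.4,-0.67],0]
    - [[-0.06,-0.6,-0.67],-0.005]
    - [[-0.07,-0.8,-0.67],-0.01]
    - [[-0.08,-1.0,-0.67],-0.014]

```text
time_s: 11.8
ee_pos: [0.4702, 0.0281, 0.1405]
eef_rot: [-3.142, -0.0, -2.992]
force: [0.1, 0.1, -1.3]
grip_width: 0.058
grip_force: 25.0
```

```bash
python3 -c "
from h import *
go((547.4,-332.5,140,188.5))"
```

```text
t 11.8 at [470.2  28.1 140.5] yaw -171.4 q6 -1.74 w 58.0 F [ 0.1  0.1 -1.3]
(547.4, -332.5, 140, 188.5) [-0.113, -1.841, 0.003] 0.0002 rows 8
```

>>> carry_out:
  motion:
    - [[-0.01,-0.2,0],0]
    - [[-0.02,-0.4,0],0]
    - [[-0.03,-0.6,0],0]
    - [[-0.04,-0.8,0],0]
    - [[-0.05,-0.95,0],0]

```text
time_s: 12.3
ee_pos: [0.5082, -0.1589, 0.1404]
eef_rot: [3.142, -0.0, -2.994]
force: [-0.1, 0.3, -0.8]
grip_width: 0.058
grip_force: 25.0
```

```bash
python3 -c "
from h import *
go((547.4,-332.5,140,188.5))"
```

```text
t 12.3 at [ 508.2 -158.9  140.4] yaw -171.6 q6 -2.09 w 58.0 F [-0.1  0.3 -0.8]
(547.4, -332.5, 140, 188.5) [-0.066, -0.887, 0.002] -0.0002 rows 4
```

>>> carry_out:
  motion:
    - [[-0.015,-0.2,0],0]
    - [[-0.03,-0.4,0],0]
    - [[-0.045,-0.6,0],0]
    - [[-0.06,-0.8,0],0]
    - [[-0.066,-0.887,0.1],0]
    - [[-0.066,-0.887,0.3],0]
    - [[-0.066,-0.887,0.5],0]
    - [[-0.066,-0.887,0.58],0]
    - [[-0.066,-0.887,0.58],0]
    - [[-0.066,-0.887,0.58],0]

```text
time_s: 13.3
ee_pos: [0.5483, -0.3306, 0.0263]
eef_rot: [-3.14, 0.001, -2.993]
force: [-0.2, -1.0, -1.4]
grip_width: 0.0579
grip_force: 25.0
```

```bash
python3 -c "
from h import *
go((547.4,-332.5,3.5,188.5))
wrist('stamp_mat');wrist('tin_green')"
```

```text
t 13.3 at [ 548.3 -330.6   26.3] yaw -171.5 q6 -2.32 w 57.9 F [-0.2 -1.  -1.4]
(547.4, -332.5, 3.5, 188.5) [0.006, -0.009, 0.114] 0.0 rows 1
stamp_mat 0.98 [436. 220.] z [2.8 3.9 4.9] all [ 530.3 -223.3] [164.9 121.1] -81.2 top [ 530.3 -223.3] [164.9 121.1] -81.2 [ 518.9 -220.3]
tin_green 0.66 [276. 251.] z [40.6 44.  45. ] all [ 564.1 -330.2] [123.5  71. ] 8.8 top [ 547.6 -332.6] [89.5 57.2] 8.4 [ 543.5 -332.7]
```

>>> carry_out:
  motion:
    - [[0.005,-0.001,0.05],0]
    - [[0.005,-0.001,0.09],0]
    - [[0.005,-0.001,0.11],0]
    - [[0.005,-0.001,0.113],0]
    - [[0.005,-0.001,0.113],0]

```text
time_s: 14.0
ee_pos: [0.5467, -0.3307, 0.004]
eef_rot: [-3.141, 0.0, -2.993]
force: [-10.6, 4.1, 24.4]
grip_width: 0.0576
grip_force: 34.8
```

>>> carry_out:
  motion:
    - [[0,0,0],0]
    - [[0,0,0],0]
    - [[0,0,0],0]
    - [[0,0,0],0]
    - [[0,0,-0.1],0]
    - [[0,0,-0.2],0]
    - [[0,0,-0.4],0]
    - [[0,0,-0.6],0]
    - [[0,0,-0.7],0]
    - [[0,0,-0.7],0]
  hand: -0.5

```text
time_s: 15.0
ee_pos: [0.5477, -0.3312, 0.145]
eef_rot: [-3.138, 0.004, -2.993]
force: [0.5, 0.2, -0.3]
grip_width: 0.0706
grip_force: 0.0
```

```bash
python3 -c "
from h import *
wrist('stamp_mat');wrist('tin_green')
im,d=camera('top');P=cloud('top',d);cv2.imwrite('pics/top1.png',im)
for q in ['stamp_mat','tin_red','tin_green','stamp_red','stamp_green']:
  for r in finder.cut_out('top',q)[:3]:
    p=P[r['mask']&(d>0)];z=np.percentile(p[:,2],95);t=p[p[:,2]>z-.008]
    print(q,r['conf'],np.round(r['location']),round(z,3),rect(t),np.round(t.mean(0)*1000,1))
go((576,227,160,90))"
```

```text
stamp_mat 0.89 [372. 197.] z [2.7 3.9 5.1] all [ 531.  -224.2] [160.3 120.3] -81.5 top [ 531.  -224.2] [160.3 120.3] -81.5 [ 526.8 -224.7]
tin_green 0.84 [276. 199.] z [13.6 19.9 21.1] all [ 549.5 -332. ] [98.7 60.3] 8.0 top [ 545.6 -332.4] [89.3 57.6] 8.4 [ 543.5 -332.8]
tin_green 0.41 [370. 198.] z [2.7 3.9 5.1] all [ 531.4 -222.2] [164.2 122.7] -81.5 top [ 531.4 -222.2] [164.2 122.7] -81.5 [ 526.7 -224.8]
stamp_mat 0.84 [390. 243.] 0.007 (array([ 530. , -220.6]), array([164.6, 120. ]), -81.7) [ 530.  -222.4    4. ]
tin_red 0.84 [343. 251.] 0.025 (array([ 515.2, -115.2]), array([88.8, 57.2]), 8.3) [ 514.8 -115.2   21.9]
tin_green 0.76 [429. 243.] 0.023 (array([ 544.5, -328.2]), array([87.3, 55.5]), 9.1) [ 536.4 -318.1   19.7]
stamp_red 0.94 [188. 220.] 0.076 (array([574. , 227.3]), array([23.4, 23.4]), -86.9) [574.3 227.   74.6]
stamp_red 0.68 [202. 158.] 0.072 (array([716.4, 195.1]), array([23.7, 21.6]), -88.9) [716.3 195.5  70.5]
stamp_red 0.64 [259. 154.] 0.072 (array([730.1,  75.2]), array([25.2, 22. ]), 1.0) [728.6  75.2  70.8]
stamp_green 0.95 [235. 277.] 0.076 (array([448.9, 110.3]), array([23.5, 21.8]), 47.4) [448.8 110.3  74.4]
t 15.5 at [ 546.5 -330.5  141.5] yaw -171.5 q6 -2.32 w 70.4 F [-0.2 -0.   0.8]
(576, 227, 160, 90) [-0.557, 2.735, -0.091] 0.2736 rows 12
```

>>> carry_out:
  motion:
    - [[-0.03,0.2,-0.05],0.02]
    - [[-0.06,0.4,-0.09],0.04]
    - [[-0.1,0.6,-0.09],0.06]
    - [[-0.15,0.8,-0.09],0.08]
    - [[-0.2,0.98,-0.09],0.1]
    - [[-0.2,0.98,-0.09],0.12]
    - [[-0.2,0.98,-0.09],0.14]
  hand: -0.2

```text
time_s: 16.2
ee_pos: [0.5574, -0.1296, 0.1601]
eef_rot: [3.142, 0.0, 2.407]
force: [-1.1, 0.3, 0.3]
grip_width: 0.0562
grip_force: 0.0
```

```bash
python3 -c "
from h import *
for n in ('top','scene'):
  im,d=camera(n);P=cloud(n,d)
  for c in ((531.,-224.),(515.,-117.),(546.,-331.)):
    for dx in (-30,0,30):
      for dy in (-18,0,18):
        a=np.radians(8.5);q=np.array(c)+[dx*np.cos(a)-dy*np.sin(a),dx*np.sin(a)+dy*np.cos(a)]
        s=np.hypot(*(P[...,:2]*1000-q).transpose(2,0,1))<8
        print(n,c,dx,dy,np.round(np.median(P[s][:,2])*1000,1)) if s.any() else 0
go((576,227,160,90))" | sed 's/ \(-\?[0-9]*\) \(-\?[0-9]*\) /_\1_\2 /' | paste -sd' ' | tr -s ' '
```

```text
top (515.0, -117.0)_-30_-18 492.0 top (515.0, -117.0)_-30_0 502.6 top (515.0, -117.0)_-30_18 511.3 top (515.0, -117.0)_0_-18 424.0 top (515.0, -117.0)_0_0 347.8 top (515.0, -117.0)_0_18 20.3 top (515.0, -117.0)_30_-18 465.3 top (515.0, -117.0)_30_0 462.0 top (515.0, -117.0)_30_18 454.2 top (546.0, -331.0)_-30_-18 20.2 top (546.0, -331.0)_-30_0 19.7 top (546.0, -331.0)_0_-18 19.6 top (546.0, -331.0)_0_0 21.0 top (546.0, -331.0)_30_-18 19.6 scene (531.0, -224.0)_-30_-18 3.3 scene (531.0, -224.0)_-30_0 3.1 scene (531.0, -224.0)_-30_18 3.0 scene (531.0, -224.0)_0_-18 3.5 scene (531.0, -224.0)_0_0 3.1 scene (531.0, -224.0)_0_18 5.3 scene (531.0, -224.0)_30_-18 3.3 scene (531.0, -224.0)_30_0 2.4 scene (531.0, -224.0)_30_18 3.6 scene (515.0, -117.0)_-30_-18 24.2 scene (515.0, -117.0)_-30_0 453.4 scene (515.0, -117.0)_-30_18 21.0 scene (515.0, -117.0)_0_-18 23.9 scene (515.0, -117.0)_0_0 21.0 scene (515.0, -117.0)_0_18 19.4 scene (515.0, -117.0)_30_-18 462.8 scene (515.0, -117.0)_30_0 273.6 scene (515.0, -117.0)_30_18 24.8 scene (546.0, -331.0)_-30_-18 20.1 scene (546.0, -331.0)_-30_0 19.7 scene (546.0, -331.0)_-30_18 19.7 scene (546.0, -331.0)_0_-18 18.4 scene (546.0, -331.0)_0_0 19.8 scene (546.0, -331.0)_0_18 18.9 scene (546.0, -331.0)_30_-18 19.3 scene (546.0, -331.0)_30_0 19.5 scene (546.0, -331.0)_30_18 18.9 t 16.3 at [ 557.3 -130.5 160. ] yaw 138.0 q6 -1.13 w 56.5 F [ 0.2 -0.2 0.1] (576, 227, 160, 90) [1.126, 1.391, 0.0] 0.1334 rows 8
```

>>> carry_out:
  motion:
    - [[0.12,0.15,0],0.02]
    - [[0.24,0.3,0],0.04]
    - [[0.38,0.46,0],0.06]
    - [[0.5,0.62,0],0.08]
    - [[0.65,0.8,0],0.1]
    - [[0.8,0.98,0],0.12]
    - [[0.8,0.98,0],0.133]
    - [[0.8,0.98,0],0.133]
    - [[0.8,0.98,0],0.133]

```text
time_s: 17.2
ee_pos: [0.5691, 0.1213, 0.1599]
eef_rot: [-3.141, 0.0, 1.579]
force: [0.5, 0.4, -0.1]
grip_width: 0.0568
grip_force: 0.0
```

```bash
cat > flat.py <<'E'
from h import *
def plane(n,q,c=None):
    im,d=camera(n);P=cloud(n,d)
    r=finder.cut_out(n,q)[0]; m=cv2.erode(r['mask'].astype(np.uint8),np.ones((3,3)))>0
    p=P[m&(d>0)]*1000; p=p[(p[:,2]>10)&(p[:,2]<35)]; c=p.mean(0)
    A=np.c_[p[:,:2]-c[:2],np.ones(len(p))]; k=np.linalg.lstsq(A,p[:,2],rcond=None)[0]
    res=p[:,2]-A@k; g=abs(res)<3; k=np.linalg.lstsq(A[g],p[g,2],rcond=None)[0]
    print(n,q,np.round(r['location']),rect(p),"slope deg x,y",np.round(np.degrees(k[:2]),2),"z",round(k[2],1),len(p))
E
python3 -c "
from flat import *
for n in ('top','scene'):
  for q in ('tin_red','tin_green'): plane(n,q)
im,d=camera('top');i2,_=camera('scene')
cv2.imwrite('pics/c2.png',np.hstack([cv2.resize(im[200:290,320:450],(390*1,270)),cv2.resize(i2[120:220,160:290],(351,270))]))
go((576,227,160,90))
wrist('stamp_red')"
```

```text
Traceback (most recent call last):
  File "flat.py", line 4, in plane
    r=finder.cut_out(n,q)[0]; m=cv2.erode(r['mask'].astype(np.uint8),np.ones((3,3)))>0
      ~~~~~~~~~~~~~~~~~~~^^^
IndexError: list index out of range
```

```bash
sed -i 's/    r=finder.cut_out(n,q)\[0\]; /    r=finder.cut_out(n,q)\n    if not r: print("missed",n,q); return\n    r=r[0]; /' flat.py; python3 -c "
from flat import *
for n in ('top','scene'):
  for q in ('tin_red','tin_green'): plane(n,q)
im,d=camera('top');i2,_=camera('scene')
cv2.imwrite('pics/c2.png',np.hstack([cv2.resize(im[200:290,320:450],(390*1,270)),cv2.resize(i2[120:220,160:290],(351,270))]))
go((576,227,160,90))
wrist('stamp_red')"
```

```text
top tin_red [342. 251.] (array([ 513842.2, -113790.2]), array([82511.5, 52253. ]), 9.6) slope deg x,y [ 0.61 -4.11] z 21.8 838
top tin_green [437. 239.] (array([ 544901.4, -328596.1]), array([84322.3, 56116. ]), 8.4) slope deg x,y [-0.04 -0.22] z 19.7 965
scene tin_red [252. 178.] (array([ 518289.2, -112883.2]), array([89918.4, 52938.5]), 8.4) slope deg x,y [ 0.3  -3.88] z 20.6 635
scene tin_green [183. 156.] (array([ 548082.1, -327464.7]), array([88641.8, 56086.6]), 9.3) slope deg x,y [-0.18 -0.8 ] z 18.6 599
t 17.8 at [569.1 121.9 160. ] yaw 90.2 q6 0.14 w 56.1 F [0.7 0.6 0.7]
(576, 227, 160, 90) [0.525, 0.037, 0.0] 0.0006 rows 3
stamp_red 0.95 [421. 244.] z [ 2.8 20.7 71.4] all [740.3  63.7] [67.2 58.2] 24.4 top [729.3  74.4] [24.9 24.7] -4.1 [728.   75.5]
stamp_red 0.91 [282.  99.] z [22.6 24.8 75.7] all [574.3 227.1] [55.7 32.7] 11.0 top [574.5 225.7] [25.1 24.6] -86.8 [574.5 225.7]
```

View pics/c2.png

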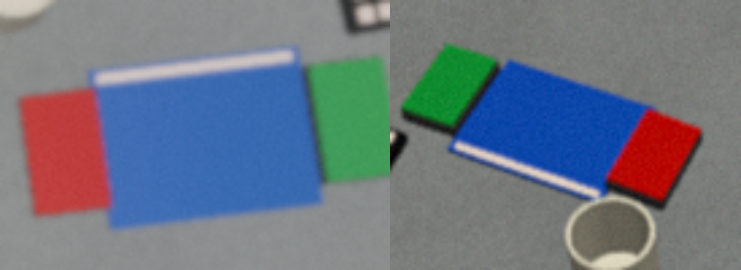

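The crop shows both tins touching or overlapping the mat: red at (65,150) and green at (350,120) on the left half. The red tin is tilted 4°, resting on the mat's edge. I made an arithmetic mistake: the centre offset should be 80+20+29 = 129 mm, not 109. I will correct both tins before going on: red to (512,-96.5), green to (550,-351.5).

>>> carry_out:
  motion:
    - [[-0.2,-0.05,0],0.023]
    - [[-0.4,-0.1,0],0.046]
    - [[-0.6,-0.15,0],0.069]
    - [[-0.8,-0.2,0],0.092]
    - [[-1.0,-0.25,0],0.115]
    - [[-1.0,-0.25,0],0.138]
    - [[-1.0,-0.25,0],0.161]
    - [[-1.0,-0.25,0],0.184]
    - [[-1.0,-0.25,0],0.207]
    - [[-1.0,-0.25,0],0.226]
    - [[-1.0,-0.25,0],0.226]
    - [[-1.0,-0.25,0],0.226]
  hand: -0.6

```text
time_s: 19.1
ee_pos: [0.5198, -0.0782, 0.1601]
eef_rot: [3.142, -0.0, 0.158]
force: [-0.4, 1.2, -0.2]
grip_width: 0.0749
grip_force: 0.0
```

```bash
python3 -c "
from h import *
wrist('tin_red');wrist('stamp_mat')
go((515,-116,160,8.5),(515,-116,30,8.5))"
```

```text
tin_red 0.93 [308. 205.] z [15.1 21.9 24.2] all [ 511.6 -119.3] [99.8 62.1] 8.1 top [ 516.5 -117.6] [89.  57.2] 8.6 [ 518.4 -116.8]
stamp_mat 0.75 [400. 202.] z [2.9 4.1 5.3] all [ 529.8 -212.8] [188.1 120.7] -81.7 top [ 529.8 -212.8] [188.1 120.7] -81.7 [ 536. -226.]
t 19.3 at [519.8 -78.2 160.1] yaw 9.0 q6 1.2 w 75.4 F [0.8 0.2 0.4]
(515, -116, 160, 8.5) [-0.053, 0.183, 0.0] 0.0013 rows 1
(515, -116, 30, 8.5) [-0.053, 0.183, 0.65] 0.0013 rows 3
```

>>> carry_out:
  motion:
    - [[-0.053,0.183,0.05],0.001]
    - [[-0.053,0.183,0.25],0.001]
    - [[-0.053,0.183,0.45],0.001]
    - [[-0.053,0.183,0.65],0.001]
    - [[-0.053,0.183,0.74],0.001]
    - [[-0.053,0.183,0.755],0.001]
    - [[-0.053,0.183,0.755],0.001]
    - [[-0.053,0.183,0.755],0.001]

```text
time_s: 20.1
ee_pos: [0.5158, -0.1162, 0.0104]
eef_rot: [3.141, -0.002, 0.149]
force: [-0.2, -0.4, 0.5]
grip_width: 0.0754
grip_force: 0.0
```

>>> carry_out:
  motion:
    - [[0,0,0],0]
    - [[0,0,0],0]
    - [[0,0,0],0]
    - [[0,0,0],0]
    - [[0,0,0],0]
    - [[0,0,0],0]
    - [[0,0,-0.05],0]
    - [[0,0,-0.15],0]
    - [[0,0,-0.15],0]
    - [[0,0,-0.15],0]
  hand: 1

```text
time_s: 21.1
ee_pos: [0.515, -0.116, 0.0391]
eef_rot: [3.141, -0.0, 0.148]
force: [-0.2, 0.0, -2.1]
grip_width: 0.0574
grip_force: 24.9
```

```bash
python3 -c "
from h import *
go((512,-96.5,38,8.5))
from flat import *
wrist('tin_red',save='pics/w3.png')"
```

```text
t 21.1 at [ 515.  -116.    39.1] yaw 8.5 q6 1.13 w 57.4 F [-0.2  0.  -2.1]
(512, -96.5, 38, 8.5) [-0.0, -0.099, 0.005] -0.0 rows 1
tin_red 0.6 [274. 252.] z [45.9 51.2 53.3] all [ 496.3 -119.7] [129.7  73.2] 8.6 top [ 516.  -116.9] [89.3 57.5] 8.6 [ 519.6 -116.2]
```

View pics/w3.png

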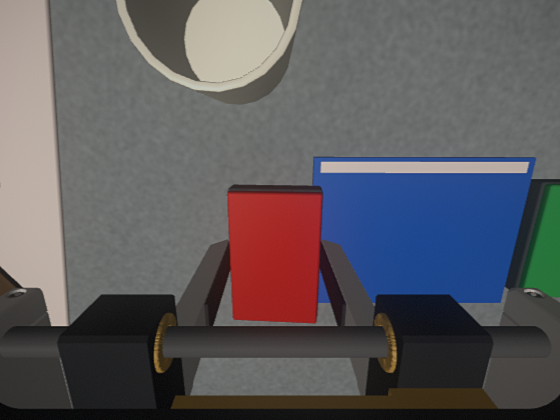

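The wrist view shows the red tin held at (274,252), with its right edge over the mat's left edge at about column 318. I shift it 20 mm left and lower it.

>>> carry_out:
  motion:
    - [[0,-0.06,0],0]
    - [[0,-0.1,0.0],0]
    - [[0,-0.1,0.05],0]
    - [[0,-0.1,0.1],0]
    - [[0,-0.1,0.14],0]
    - [[0,-0.1,0.155],0]
    - [[0,-0.1,0.155],0]

```text
time_s: 21.9
ee_pos: [0.5119, -0.0965, 0.0076]
eef_rot: [-3.141, 0.001, 0.148]
force: [-1.3, -0.4, 2.0]
grip_width: 0.0577
grip_force: 25.0
```

>>> carry_out:
  motion:
    - [[0,0,0],0]
    - [[0,0,0],0]
    - [[0,0,0],0]
    - [[0,0,0],0]
    - [[0,0,-0.1],0]
    - [[0,0,-0.2],0]
    - [[0,0,-0.4],0]
    - [[0,0,-0.6],0]
    - [[0,0,-0.7],0]
    - [[0,0,-0.7],0]
    - [[0,0,-0.7],0]
  hand: -0.5

```text
time_s: 23.0
ee_pos: [0.5118, -0.0962, 0.1474]
eef_rot: [-3.141, 0.0, 0.148]
force: [-0.0, 0.4, -0.6]
grip_width: 0.0706
grip_force: 0.0
```

```bash
python3 -c "
from h import *
wrist('stamp_mat');wrist('tin_red')
go((546.5,-331,150,8.5))"
```

```text
stamp_mat 0.81 [390. 198.] z [2.9 4.1 5.3] all [ 529.3 -219.5] [176.6 123.2] -82.1 top [ 529.3 -219.5] [176.6 123.2] -82.1 [ 534.8 -223.9]
tin_red 0.79 [276. 200.] z [14.4 19.9 21.1] all [513.2 -97.2] [88.8 60.4] 9.4 top [513.1 -97.8] [88.5 57.4] 8.6 [515.  -97.4]
t 23.2 at [511.5 -96.1 146.8] yaw 8.5 q6 1.17 w 70.5 F [ 0.5  0.4 -0.1]
(546.5, -331, 150, 8.5) [-0.001, 1.187, -0.017] -0.0 rows 5
```

Red tin is flat (top 19.9 mm) and in its place. Next I correct the green tin.

>>> carry_out:
  motion:
    - [[0,0.2,0],0]
    - [[0,0.4,0],0]
    - [[0,0.6,0],0]
    - [[0,0.8,0],0]
    - [[0,1.0,0],0]
    - [[0,1.0,0],0]
    - [[0,1.0,0],0]
  hand: -0.6

```text
time_s: 23.9
ee_pos: [0.5411, -0.2942, 0.1467]
eef_rot: [-3.14, 0.001, 0.147]
force: [-0.7, 1.0, -0.3]
grip_width: 0.0753
grip_force: 0.0
```

```bash
python3 -c "
from h import *
wrist('tin_green');wrist('stamp_mat')
go((546.5,-331,7.5,8.5))"
```

```text
tin_green 0.62 [311. 200.] z [18.  19.9 21.1] all [ 547.4 -333.6] [88.1 61.6] 8.5 top [ 546.8 -331.8] [87.3 56.9] 8.2 [ 549.  -331.2]
t 24.1 at [ 541.7 -292.9  148.1] yaw 8.6 q6 0.87 w 75.1 F [ 0.2  0.4 -1.1]
(546.5, -331, 7.5, 8.5) [-0.005, 0.192, 0.703] 0.0002 rows 3
```

>>> carry_out:
  motion:
    - [[-0.005,0.19,0.0],0]
    - [[-0.005,0.19,0.2],0]
    - [[-0.005,0.19,0.4],0]
    - [[-0.005,0.19,0.6],0]
    - [[-0.005,0.19,0.69],0]
    - [[-0.005,0.19,0.7],0]
    - [[-0.005,0.19,0.7],0]

```text
time_s: 24.8
ee_pos: [0.5466, -0.3314, 0.0088]
eef_rot: [3.141, -0.0, 0.149]
force: [0.5, 0.6, 0.1]
grip_width: 0.0748
grip_force: 0.0
```

>>> carry_out:
  motion:
    - [[0,0,0],0]
    - [[0,0,0],0]
    - [[0,0,0],0]
    - [[0,0,0],0]
    - [[0,0,0],0]
    - [[0,0,0],0]
    - [[0,0,-0.05],0]
    - [[0,0,-0.1],0]
    - [[0,0.05,-0.1],0]
    - [[0,0.1,-0.1],0]
    - [[0,0.1,-0.1],0]
  hand: 1

```text
time_s: 25.9
ee_pos: [0.549, -0.3531, 0.0277]
eef_rot: [3.141, 0.0, 0.147]
force: [-0.6, 0.0, -1.9]
grip_width: 0.0575
grip_force: 25.0
```

```bash
python3 -c "
from h import *
go((550,-351.8,8,8.5))
wrist('tin_green');wrist('stamp_mat')"
```

```text
t 25.9 at [ 549.  -353.1   27.7] yaw 8.4 q6 0.8 w 57.5 F [-0.6  0.  -1.9]
(550, -351.8, 8, 8.5) [0.006, -0.006, 0.099] -0.0002 rows 1
tin_green 0.93 [276. 253.] z [35.8 38.3 39.3] all [ 534.  -353.4] [119.   62.1] 8.2 top [ 548.6 -354.2] [89.2 56.3] 8.3 [ 552.7 -353.6]
stamp_mat 0.93 [ 98. 230.] z [2.9 3.9 5. ] all [ 529.8 -231.4] [186.2 124.2] -81.3 top [ 529.8 -231.4] [186.2 124.2] -81.3 [ 539.9 -226.3]
```

>>> carry_out:
  motion:
    - [[0.004,-0.005,0.04],0]
    - [[0.004,-0.005,0.07],0]
    - [[0.004,-0.005,0.09],0]
    - [[0.004,-0.005,0.096],0]
    - [[0.004,-0.005,0.096],0]

```text
time_s: 26.6
ee_pos: [0.5496, -0.35, 0.0092]
eef_rot: [-3.141, 0.001, 0.148]
force: [-4.6, 4.8, 8.5]
grip_width: 0.0575
grip_force: 25.0
```

>>> carry_out:
  motion:
    - [[0,0,0],0]
    - [[0,0,0],0]
    - [[0,0,0],0]
    - [[0,0,0],0]
    - [[0,0,-0.1],0]
    - [[0,0,-0.2],0]
    - [[0,0,-0.4],0]
    - [[0,0,-0.6],0]
    - [[0,0,-0.7],0]
    - [[0,0,-0.7],0]
    - [[0,0,-0.7],0]
  hand: -0.5

```text
time_s: 27.7
ee_pos: [0.5496, -0.3503, 0.148]
eef_rot: [-3.141, 0.0, 0.148]
force: [0.2, 0.6, 0.2]
grip_width: 0.0705
grip_force: 0.0
```

```bash
python3 -c "
from h import *
wrist('tin_green')
go((449,111,150,110))"
```

```text
tin_green 0.97 [277. 200.] z [18.3 19.9 21.1] all [ 549.7 -351. ] [88.7 58.1] 8.7 top [ 549.4 -351.1] [88.  57.4] 8.5 [ 551.5 -350.7]
t 27.8 at [ 549.2 -350.1  147. ] yaw 8.5 q6 0.8 w 70.4 F [ 0.  -0.1 -0.3]
(449, 111, 150, 110) [-0.155, -2.354, -0.01] -0.282 rows 12
```

>>> carry_out:
  motion:
    - [[-0.02,-0.2,-0.03],-0.023]
    - [[-0.04,-0.4,-0.05],-0.046]
    - [[-0.05,-0.6,-0.05],-0.07]
    - [[-0.06,-0.8,-0.05],-0.093]
    - [[-0.07,-1.0,-0.05],-0.116]
    - [[-0.07,-1.0,-0.05],-0.14]
  hand: -0.2

```text
time_s: 28.4
ee_pos: [0.5053, -0.1511, 0.1578]
eef_rot: [-3.139, -0.0, 1.036]
force: [0.1, 0.1, 0.2]
grip_width: 0.0566
grip_force: 0.0
```

```bash
python3 -c "
from h import *
from flat import plane
for n in ('top','scene'):
  for q in ('tin_red','tin_green'): plane(n,q)
go((449,111,150,110))"
```

```text
top tin_red [332. 252.] (array([511419. , -94210.8]), array([83913.8, 53483.9]), 8.6) slope deg x,y [-0.04  0.05] z 19.9 912
top tin_green [448. 216.] (array([ 588180.3, -357151.9]), array([16250.5,  4253.4]), -86.3) slope deg x,y [18.25  5.4 ] z 19.5 15
scene tin_red [261. 182.] (array([515948.9, -93903.2]), array([87552.7, 55032. ]), 8.1) slope deg x,y [-0.18 -0.62] z 18.6 650
scene tin_green [177. 150.] (array([ 551937.2, -346925.2]), array([87409.9, 57951.2]), 8.1) slope deg x,y [-0.12 -0.99] z 18.5 591
t 28.8 at [ 506.3 -155.3  158.4] yaw 58.7 q6 0.18 w 56.6 F [-0.1 -0.6  0.8]
(449, 111, 150, 110) [0.988, -0.937, 0.043] -0.1426 rows 6
```

>>> carry_out:
  motion:
    - [[0.15,-0.14,0],-0.023]
    - [[0.3,-0.28,0],-0.046]
    - [[0.45,-0.42,0],-0.07]
    - [[0.6,-0.56,0],-0.093]
    - [[0.75,-0.7,0],-0.116]
    - [[0.85,-0.8,0],-0.14]
    - [[0.85,-0.8,0],-0.143]
    - [[0.85,-0.8,0],-0.143]

```text
time_s: 29.6
ee_pos: [0.4576, 0.0734, 0.1588]
eef_rot: [-3.142, 0.0, 1.924]
force: [-0.1, -0.9, -0.7]
grip_width: 0.057
grip_force: 0.0
```

```bash
python3 -c "
from h import *
wrist('stamp_green',save='pics/w4.png')
go((449,111,150,110),(449,111,90,110))"
```

```text
stamp_green 0.68 [277. 168.] z [21.5 24.6 75.6] all [448.9 106.7] [61.  34.7] 43.6 top [448.2 109.1] [24.7 24.7] -7.4 [447.9 109.7]
t 29.7 at [457.7  72.6 158.8] yaw 110.1 q6 -0.27 w 56.1 F [ 0.4 -0.7 -1. ]
(449, 111, 150, 110) [0.195, 0.025, 0.044] 0.0003 rows 1
(449, 111, 90, 110) [0.195, 0.025, 0.344] 0.0003 rows 2
```

View pics/w4.png

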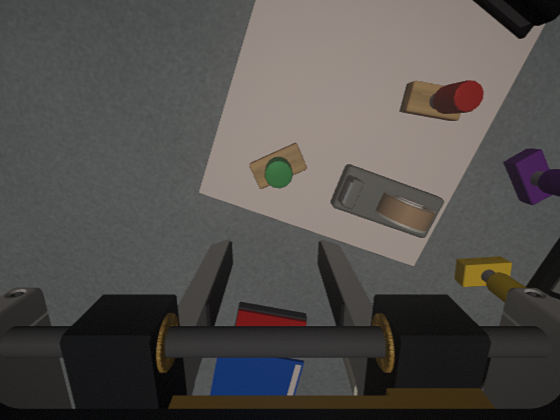

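The green-gripped stamp with the wooden foot is at (278,172), between the fingers' line; it measures (448.7,110.3), top 75.6 mm. Its foot yaw is about 44°.

>>> carry_out:
  motion:
    - [[0.1,0.012,0],0]
    - [[0.192,0.025,0],0]
    - [[0.192,0.025,0],0]
    - [[0.192,0.025,0.15],0]
    - [[0.192,0.025,0.3],0]
    - [[0.192,0.025,0.45],0]
    - [[0.192,0.025,0.58],0]
    - [[0.192,0.025,0.598],0]
    - [[0.192,0.025,0.598],0]

```text
time_s: 30.6
ee_pos: [0.4489, 0.1105, 0.0393]
eef_rot: [-3.141, -0.0, 1.924]
force: [0.3, -1.1, 0.4]
grip_width: 0.0566
grip_force: 0.0
```

>>> carry_out:
  motion:
    - [[0,0,0],0]
    - [[0,0,0],0]
    - [[0,0,0],0]
    - [[0,0,0],0]
    - [[0,0,0],0]
    - [[0,0,0],0]
    - [[0,0,-0.1],0]
    - [[0,0,-0.3],0]
    - [[0,0,-0.5],0]
    - [[0,0,-0.5],0]
  hand: 1

```text
time_s: 31.6
ee_pos: [0.4508, 0.1117, 0.1438]
eef_rot: [3.134, 0.001, 1.926]
force: [0.2, -0.7, -0.9]
grip_width: 0.0256
grip_force: 25.0
```

```bash
python3 -c "
from h import *
go((549.7,-350.5,140,74.5))
wrist('stamp_green')"
```

```text
t 31.6 at [450.8 111.7 143.8] yaw 110.3 q6 -0.19 w 25.6 F [ 0.2 -0.7 -0.9]
(549.7, -350.5, 140, 74.5) [-2.339, -0.34, 0.02] 0.0995 rows 10
stamp_green 0.63 [275. 245.] z [118.2 155.4 179.5] all [457.8 102. ] [95.9 69.4] 18.0 top [451.1 110.5] [25.2 24.1] 88.6 [451.  112.2]
```

>>> carry_out:
  motion:
    - [[-0.2,-0.03,0],0.01]
    - [[-0.4,-0.06,0],0.02]
    - [[-0.6,-0.09,0],0.03]
    - [[-0.8,-0.12,0],0.05]
    - [[-1.0,-0.145,0],0.07]
    - [[-1.0,-0.145,0],0.09]
    - [[-1.0,-0.145,0],0.1]

```text
time_s: 32.4
ee_pos: [0.4903, -0.0873, 0.1372]
eef_rot: [-3.138, 0.0, 1.29]
force: [0.1, 0.3, -0.9]
grip_width: 0.0256
grip_force: 25.0
```

```bash
python3 -c "
from h import *
go((549.5,-350.5,140,74.5))"
```

```text
t 32.4 at [490.3 -87.3 137.2] yaw 73.9 q6 0.03 w 25.6 F [ 0.1  0.3 -0.9]
(549.5, -350.5, 140, 74.5) [-1.183, 0.649, -0.016] -0.0016 rows 6
```

>>> carry_out:
  motion:
    - [[-0.2,0.11,0],0]
    - [[-0.4,0.22,0],0]
    - [[-0.6,0.33,0],0]
    - [[-0.8,0.44,0],0]
    - [[-0.98,0.54,0],0]
    - [[-0.98,0.54,0],0]
    - [[-0.98,0.54,0],0]

```text
time_s: 33.1
ee_pos: [0.5413, -0.3043, 0.1369]
eef_rot: [-3.138, -0.001, 1.296]
force: [0.4, 0.2, -1.6]
grip_width: 0.0256
grip_force: 25.0
```

```bash
python3 -c "
from h import *
wrist('tin_green',save='pics/w5.png');wrist('stamp_green')
go((549.5,-350.5,140,74.5),(549.5,-350.5,62,74.5))"
```

```text
tin_green 0.61 [322. 227.] z [13.1 19.9 21.1] all [ 581.3 -345.6] [57.8 23.4] -83.1 top [ 581.1 -345.9] [57.  23.4] -82.4 [ 582.4 -345. ]
stamp_green 0.95 [275. 245.] z [110.9 148.8 173.8] all [ 529.4 -357. ] [137.7  93.4] -84.4 top [ 542.9 -304.4] [25.2 25.2] -14.6 [ 543.3 -302.7]
t 33.3 at [ 542.1 -303.1  138.9] yaw 74.4 q6 -0.3 w 25.4 F [ 0.5  0.2 -0.3]
(549.5, -350.5, 140, 74.5) [-0.218, 0.1, -0.005] -0.0003 rows 1
(549.5, -350.5, 62, 74.5) [-0.218, 0.1, 0.385] -0.0003 rows 2
```

View pics/w5.png

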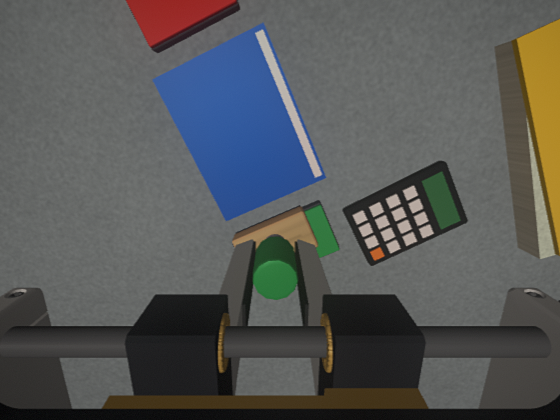

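The view shows the green stamp held at (275,250), its foot parallel to the tin, and the green tin partly hidden at (322,227). The foot underside is 35 mm below the TCP, so it goes down to TCP z of about 55.

>>> carry_out:
  motion:
    - [[-0.11,0.05,0],0]
    - [[-0.22,0.1,0.0],0]
    - [[-0.22,0.1,0.0],0]
    - [[-0.22,0.1,0.15],0]
    - [[-0.22,0.1,0.3],0]
    - [[-0.22,0.1,0.38],0]
    - [[-0.22,0.1,0.38],0]
    - [[-0.22,0.1,0.38],0]

```text
time_s: 34.1
ee_pos: [0.55, -0.3518, 0.0644]
eef_rot: [3.141, 0.0, 1.298]
force: [-0.5, 0.3, -0.2]
grip_width: 0.0257
grip_force: 25.0
```

```bash
python3 -c "
from h import *
go((549.5,-350.5,55,74.5))"
```

```text
t 34.1 at [ 550.  -351.8   64.4] yaw 74.4 q6 -0.35 w 25.7 F [-0.5  0.3 -0.2]
(549.5, -350.5, 55, 74.5) [0.006, -0.004, 0.047] -0.0004 rows 1
```

>>> carry_out:
  motion:
    - [[0.004,-0.003,0.02],0]
    - [[0.004,-0.003,0.035],0]
    - [[0.004,-0.003,0.043],0]
    - [[0.004,-0.003,0.047],0]
    - [[0.004,-0.003,0.047],0]
    - [[0.004,-0.003,0.047],0]

```text
time_s: 34.7
ee_pos: [0.5494, -0.3512, 0.0557]
eef_rot: [3.14, 0.0, 1.297]
force: [-5.6, 3.4, 12.8]
grip_width: 0.0249
grip_force: 25.0
```

>>> carry_out:
  motion:
    - [[0,0,0],0]
    - [[0,0,0],0]
    - [[0,0,0],0]
    - [[0,0,0],0]
    - [[0,0,-0.1],0]
    - [[0,0,-0.2],0]
    - [[0,0,-0.4],0]
    - [[0,0,-0.5],0]
    - [[0,0,-0.5],0]
    - [[0,0,-0.5],0]
  hand: -0.2

```text
time_s: 35.7
ee_pos: [0.5489, -0.3509, 0.1531]
eef_rot: [-3.141, -0.0, 1.297]
force: [0.7, 0.4, -0.6]
grip_width: 0.0563
grip_force: 0.0
```

```bash
python3 -c "
from h import *
wrist('stamp_green');wrist('tin_green')
go((575.5,227,160,90))"
```

```text
stamp_green 0.87 [275. 209.] z [30.7 40.6 91.5] all [ 550.5 -368.2] [61.2 61.2] -81.1 top [ 550.3 -352.1] [24.6 24.5] 75.0 [ 550.4 -351.3]
stamp_green 0.59 [386. 173.] z [12.2 14.5 16.6] all [ 677.1 -359.1] [121.3  81.5] 12.4 top [ 673.6 -356.5] [114.5  74.9] 12.2 [ 673.9 -354.3]
tin_green 0.59 [276. 190.] z [12.2 19.9 21.1] all [ 550.2 -353.7] [89.6 63.6] 8.6 top [ 549.2 -350.7] [88.4 57.1] 8.7 [ 550.7 -342.9]
t 35.9 at [ 548.7 -350.8  152.4] yaw 74.3 q6 -0.35 w 56.5 F [ 0.8 -0.1  0.1]
(575.5, 227, 160, 90) [2.818, -0.652, -0.035] -0.0435 rows 12
```

The green stamp stands upright (top 91.5 mm) within about 1.5 mm of the tin's centre. Next is the red stamp.

>>> carry_out:
  motion:
    - [[0.2,-0.05,-0.04],0]
    - [[0.4,-0.1,-0.04],-0.01]
    - [[0.6,-0.15,-0.04],-0.02]
    - [[0.8,-0.2,-0.04],-0.03]
    - [[1.0,-0.23,-0.04],-0.043]

```text
time_s: 36.4
ee_pos: [0.5583, -0.1444, 0.1612]
eef_rot: [-3.141, -0.0, 1.57]
force: [0.6, 0.2, 0.2]
grip_width: 0.0562
grip_force: 0.0
```

>>> carry_out:
  motion:
    - [[0.2,0,0],0]
    - [[0.4,0,0],0]
    - [[0.6,0.0,0],0]
    - [[0.8,0.0,0],0]
    - [[1.0,0.0,0],0]

```text
time_s: 36.9
ee_pos: [0.5591, 0.0556, 0.1612]
eef_rot: [-3.141, 0.0, 1.567]
force: [0.1, 0.1, 0.3]
grip_width: 0.0563
grip_force: 0.0
```

```bash
python3 -c "
from h import *
go((575.5,227,160,90))"
```

```text
t 36.9 at [559.1  55.6 161.2] yaw 89.8 q6 0.04 w 56.3 F [0.1 0.1 0.3]
(575.5, 227, 160, 90) [0.858, 0.079, 0.006] -0.0005 rows 4
```

>>> carry_out:
  motion:
    - [[0.2,0.02,0],0]
    - [[0.4,0.04,0],0]
    - [[0.6,0.06,0],0]
    - [[0.7,0.079,0],0]
    - [[0.7,0.079,0],0]
    - [[0.7,0.079,0],0]

```text
time_s: 37.5
ee_pos: [0.5755, 0.1936, 0.1611]
eef_rot: [-3.14, 0.0, 1.568]
force: [-0.5, 0.2, -0.5]
grip_width: 0.0562
grip_force: 0.0
```

```bash
python3 -c "
from h import *
wrist('stamp_red')
go((575,227,38.5,90))"
```

```text
stamp_red 0.7 [272. 172.] z [22.3 24.7 75.6] all [573.8 222.7] [58.2 36.3] 11.2 top [574.6 226.6] [25.1 24.3] 3.2 [574.7 226.9]
stamp_red 0.56 [403. 202.] z [ 7.8 37.9 71.4] all [729.4 187.3] [86.9 35.5] -31.2 top [717.3 195.2] [25.3 24.6] 39.5 [715.9 196. ]
t 37.6 at [575.7 192.8 161.5] yaw 89.8 q6 0.27 w 56.3 F [-0.5 -0.9 -0. ]
(575, 227, 38.5, 90) [0.171, -0.004, 0.615] -0.0007 rows 3
```

>>> carry_out:
  motion:
    - [[0.1,-0.003,0],0]
    - [[0.17,-0.004,0],0]
    - [[0.17,-0.004,0],0]
    - [[0.17,-0.004,0.15],0]
    - [[0.17,-0.004,0.3],0]
    - [[0.17,-0.004,0.45],0]
    - [[0.17,-0.004,0.59],0]
    - [[0.17,-0.004,0.61],0]
    - [[0.17,-0.004,0.61],0]

```text
time_s: 38.5
ee_pos: [0.5751, 0.2273, 0.0399]
eef_rot: [-3.141, 0.0, 1.567]
force: [0.1, 0.1, 1.2]
grip_width: 0.0564
grip_force: 0.0
```

>>> carry_out:
  motion:
    - [[0,0,0],0]
    - [[0,0,0],0]
    - [[0,0,0],0]
    - [[0,0,0],0]
    - [[0,0,0],0]
    - [[0,0,0],0]
    - [[0,0,-0.1],0]
    - [[0,0,-0.3],0]
    - [[0,0,-0.5],0]
    - [[0,0,-0.5],0]
  hand: 1

```text
time_s: 39.5
ee_pos: [0.5771, 0.2286, 0.1455]
eef_rot: [3.133, -0.003, 1.568]
force: [-0.2, 0.2, -0.5]
grip_width: 0.0257
grip_force: 25.0
```

```bash
python3 -c "
from h import *
go((512.3,-96.8,140,87))"
```

```text
t 39.5 at [577.1 228.6 145.5] yaw 89.8 q6 0.32 w 25.7 F [-0.2  0.2 -0.5]
(512.3, -96.8, 140, 87) [-1.628, -0.319, 0.021] 0.0078 rows 7
```

>>> carry_out:
  motion:
    - [[-0.2,-0.04,0],0.002]
    - [[-0.4,-0.08,0],0.004]
    - [[-0.6,-0.12,0],0.006]
    - [[-0.8,-0.16,0],0.008]
    - [[-1.0,-0.2,0],0.008]

```text
time_s: 40.0
ee_pos: [0.5335, 0.0266, 0.139]
eef_rot: [-3.141, 0.0, 1.517]
force: [1.0, -0.7, -0.9]
grip_width: 0.0258
grip_force: 25.0
```

>>> carry_out:
  motion:
    - [[-0.2,-0.04,0],0]
    - [[-0.4,-0.07,0],0]
    - [[-0.5,-0.1,0],0]
    - [[-0.5,-0.1,0],0]
    - [[-0.5,-0.1,0],0]

```text
time_s: 40.5
ee_pos: [0.509, -0.0706, 0.1394]
eef_rot: [-3.141, -0.0, 1.516]
force: [0.1, 0.5, -0.4]
grip_width: 0.0258
grip_force: 25.0
```

```bash
python3 -c "
from h import *
go((512.2,-96.6,65,86.8))"
```

```text
t 40.5 at [509.  -70.6 139.4] yaw 86.9 q6 -0.15 w 25.8 F [ 0.1  0.5 -0.4]
(512.2, -96.6, 65, 86.8) [-0.129, 0.023, 0.372] 0.0002 rows 2
```

>>> carry_out:
  motion:
    - [[-0.07,0.012,0],0]
    - [[-0.128,0.023,0],0]
    - [[-0.128,0.023,0],0]
    - [[-0.128,0.023,0.15],0]
    - [[-0.128,0.023,0.3],0]
    - [[-0.128,0.023,0.37],0]
    - [[-0.128,0.023,0.37],0]
    - [[-0.128,0.023,0.37],0]

```text
time_s: 41.3
ee_pos: [0.5129, -0.0966, 0.0668]
eef_rot: [3.141, 0.0, 1.517]
force: [-0.1, 0.4, -0.4]
grip_width: 0.0256
grip_force: 25.0
```

```bash
python3 -c "
from h import *
go((512.2,-96.6,55.5,86.8))"
```

```text
t 41.3 at [512.9 -96.6  66.8] yaw 86.9 q6 -0.2 w 25.6 F [-0.1  0.4 -0.4]
(512.2, -96.6, 55.5, 86.8) [-0.0, -0.003, 0.056] 0.0004 rows 1
```

>>> carry_out:
  motion:
    - [[0,-0.002,0.02],0]
    - [[0,-0.002,0.04],0]
    - [[0,-0.002,0.05],0]
    - [[0,-0.002,0.057],0]
    - [[0,-0.002,0.057],0]
    - [[0,-0.002,0.057],0]

```text
time_s: 41.9
ee_pos: [0.5121, -0.0967, 0.0563]
eef_rot: [3.141, 0.0, 1.517]
force: [-9.5, 1.4, 22.6]
grip_width: 0.0257
grip_force: 25.0
```

>>> carry_out:
  motion:
    - [[0,0,0],0]
    - [[0,0,0],0]
    - [[0,0,0],0]
    - [[0,0,0],0]
    - [[0,0,-0.1],0]
    - [[0,0,-0.2],0]
    - [[0,0,-0.4],0]
    - [[0,0,-0.5],0]
    - [[0,0,-0.5],0]
    - [[0,0,-0.5],0]
  hand: -0.2

```text
time_s: 42.9
ee_pos: [0.5117, -0.0965, 0.1539]
eef_rot: [-3.141, -0.0, 1.517]
force: [-0.1, -0.5, -0.5]
grip_width: 0.0567
grip_force: 0.0
```

```bash
python3 -c "
from h import *
wrist('stamp_red');wrist('tin_red')
go((570.5,341.5,150,167.7))"
```

```text
stamp_red 0.78 [492.  15.] z [ 6.6 20.2 67.5] all [744.   79.4] [89.5 32.4] 23.0 top [726.9  63.6] [19.1  5.4] -12.6 [725.5  63.2]
stamp_red 0.6 [275. 210.] z [35.3 40.7 91.5] all [ 513.2 -101.5] [55.3 36.4] 8.1 top [513.2 -97.6] [24.8 23.3] -5.9 [513.2 -96.7]
tin_red 0.73 [273. 188.] z [11.7 19.9 21.1] all [ 513.2 -100.5] [90.5 64.2] 8.9 top [512.3 -97.3] [88.7 57. ] 8.9 [512.  -90.5]
t 43.1 at [511.5 -96.4 153.3] yaw 86.9 q6 -0.2 w 56.5 F [ 0.8  0.9 -0. ]
(570.5, 341.5, 150, 167.7) [2.202, 0.177, 0.017] -0.2244 rows 10
```

The red stamp is centred and upright. Last is the stapler.

>>> carry_out:
  motion:
    - [[0.2,0.02,0],-0.02]
    - [[0.4,0.04,0],-0.043]
    - [[0.6,0.05,0],-0.066]
    - [[0.8,0.07,0],-0.09]
    - [[1.0,0.08,0],-0.112]
  hand: -0.4

```text
time_s: 43.6
ee_pos: [0.5384, 0.1039, 0.1537]
eef_rot: [-3.141, -0.001, 2.227]
force: [0.5, -0.2, 0.8]
grip_width: 0.0659
grip_force: 0.0
```

```bash
python3 -c "
from h import *
go((570.5,341.5,150,167.7))"
```

```text
t 43.6 at [538.4 103.9 153.7] yaw 127.6 q6 -0.53 w 65.9 F [ 0.5 -0.2  0.8]
(570.5, 341.5, 150, 167.7) [0.843, 0.852, 0.018] -0.1114 rows 5
```

>>> carry_out:
  motion:
    - [[0.15,0.15,0],-0.02]
    - [[0.3,0.3,0],-0.043]
    - [[0.45,0.45,0],-0.066]
    - [[0.6,0.6,0],-0.09]
    - [[0.7,0.7,0],-0.111]
    - [[0.7,0.7,0],-0.111]
    - [[0.7,0.7,0],-0.111]

```text
time_s: 44.3
ee_pos: [0.5649, 0.2985, 0.1533]
eef_rot: [-3.14, -0.001, 2.918]
force: [-0.1, -0.4, 0.2]
grip_width: 0.066
grip_force: 0.0
```

```bash
python3 -c "
from h import *
wrist('stapler',save='pics/w6.png')
go((570.5,341.5,14,167.7))"
```

```text
stapler 0.71 [317. 190.] z [11.6 48.7 50.3] all [574.5 343.2] [135.2  41.2] -11.6 top [569.5 340.8] [124.5  32.2] -12.0 [563.4 340.9]
t 44.4 at [565.3 297.5 154. ] yaw 167.1 q6 -0.92 w 66.1 F [ 0.1 -0.1  1.1]
(570.5, 341.5, 14, 167.7) [0.023, 0.221, 0.7] -0.0017 rows 3
```

View pics/w6.png

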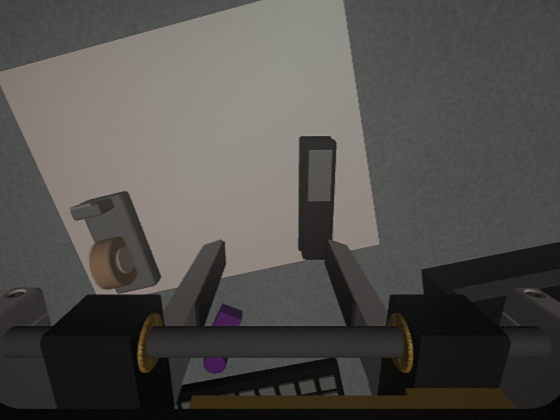

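The stapler is at (317,195), lengthwise along the tool's x axis, and there is free space on both sides for the fingers. It measures about (571,341.5), top 50 mm, yaw -12.2°.

>>> carry_out:
  motion:
    - [[0.01,0.11,0],0]
    - [[0.022,0.221,0],-0.002]
    - [[0.022,0.221,0.0],-0.002]
    - [[0.022,0.221,0.2],-0.002]
    - [[0.022,0.221,0.4],-0.002]
    - [[0.022,0.221,0.6],-0.002]
    - [[0.022,0.221,0.69],-0.002]
    - [[0.022,0.221,0.7],-0.002]
    - [[0.022,0.221,0.7],-0.002]

```text
time_s: 45.3
ee_pos: [0.5712, 0.3417, 0.0152]
eef_rot: [3.141, 0.0, 2.929]
force: [-0.4, -0.0, 0.7]
grip_width: 0.0657
grip_force: 0.0
```

>>> carry_out:
  motion:
    - [[0,0,0],0]
    - [[0,0,0],0]
    - [[0,0,0],0]
    - [[0,0,0],0]
    - [[0,0,0],0]
    - [[0,0,0],0]
    - [[0,0,-0.1],0]
    - [[0,0,-0.3],0]
    - [[0,0,-0.5],0]
    - [[0,0,-0.65],0]
    - [[0,0,-0.65],0]
  hand: 1
  force: 35

```text
time_s: 46.4
ee_pos: [0.5721, 0.3434, 0.1488]
eef_rot: [3.137, 0.005, 2.931]
force: [-0.3, 0.2, -2.4]
grip_width: 0.0317
grip_force: 35.0
```

```bash
python3 -c "
from h import *
go((627,-209.5,145,98.5))
wrist('stapler')"
```

```text
t 46.4 at [572.1 343.4 148.8] yaw 167.9 q6 -0.87 w 31.7 F [-0.3  0.2 -2.4]
(627, -209.5, 145, 98.5) [-0.846, -2.646, 0.012] 0.1929 rows 12
stapler 0.68 [278. 237.] z [176.  182.8 184.2] all [614.3 334.5] [215.1  70.6] -11.5 top [571.3 342.6] [125.5  32.1] -12.0 [555.1 346.1]
```

>>> carry_out:
  motion:
    - [[-0.06,-0.2,0],0.02]
    - [[-0.12,-0.4,0],0.04]
    - [[-0.18,-0.6,0],0.06]
    - [[-0.24,-0.8,0],0.08]
    - [[-0.3,-1.0,0],0.1]

```text
time_s: 47.0
ee_pos: [0.5865, 0.1327, 0.1417]
eef_rot: [-3.138, -0.002, 2.298]
force: [1.0, 0.3, -2.8]
grip_width: 0.0315
grip_force: 35.0
```

```bash
python3 -c "
from h import *
go((627,-209.5,145,98.5))"
```

```text
t 47.0 at [586.5 132.7 141.7] yaw 131.6 q6 -0.57 w 31.5 F [ 1.   0.3 -2.8]
(627, -209.5, 145, 98.5) [-1.413, -0.986, -0.016] 0.0921 rows 7
```

>>> carry_out:
  motion:
    - [[-0.17,-0.11,-0.05],0.02]
    - [[-0.34,-0.23,-0.05],0.04]
    - [[-0.5,-0.35,-0.05],0.06]
    - [[-0.67,-0.47,-0.05],0.08]
    - [[-0.84,-0.58,-0.05],0.092]
    - [[-1.0,-0.7,-0.05],0.092]
    - [[-1.0,-0.7,-0.05],0.092]
    - [[-1.0,-0.7,-0.05],0.092]

```text
time_s: 47.8
ee_pos: [0.6162, -0.1083, 0.1518]
eef_rot: [-3.138, -0.002, 1.723]
force: [0.2, 0.5, -2.7]
grip_width: 0.0318
grip_force: 35.0
```

```bash
python3 -c "
from h import *
go((627,-209.5,145,98.5))"
```

```text
t 47.8 at [ 616.2 -108.3  151.8] yaw 98.7 q6 -0.38 w 31.8 F [ 0.2  0.5 -2.7]
(627, -209.5, 145, 98.5) [-0.508, -0.023, 0.033] 0.0006 rows 3
```

>>> carry_out:
  motion:
    - [[-0.2,-0.01,0],0]
    - [[-0.4,-0.02,0],0]
    - [[-0.508,-0.023,0],0]
    - [[-0.508,-0.023,0],0]
    - [[-0.508,-0.023,0.2],0]
    - [[-0.508,-0.023,0.4],0]
    - [[-0.508,-0.023,0.58],0]
    - [[-0.508,-0.023,0.6],0]
    - [[-0.508,-0.023,0.6],0]
    - [[-0.508,-0.023,0.6],0]

```text
time_s: 48.8
ee_pos: [0.6293, -0.2086, 0.0366]
eef_rot: [3.139, 0.001, 1.725]
force: [-0.3, 0.0, -2.7]
grip_width: 0.0316
grip_force: 35.0
```

```bash
python3 -c "
from h import *
wrist('stapler',save='pics/w7.png');wrist('stamp_mat')
go((627,-209.5,11.5,98.5))"
```

```text
stapler 0.78 [275. 236.] z [65.8 70.8 72.1] all [ 628.  -207.5] [127.   43.2] -77.9 top [ 630.  -207.9] [125.8  32. ] -81.1 [ 627.3 -191.1]
stamp_mat 0.85 [133. 212.] z [3.  4.1 5.1] all [ 529.4 -224.6] [160.9 123.1] -82.0 top [ 529.4 -224.6] [160.9 123.1] -82.0 [ 526.4 -209.4]
t 49.0 at [ 628.8 -209.1   36. ] yaw 98.8 q6 -0.53 w 31.7 F [ 0.4  0.1 -3. ]
(627, -209.5, 11.5, 98.5) [-0.0, -0.009, 0.123] 0.0009 rows 1
```

View pics/w7.png

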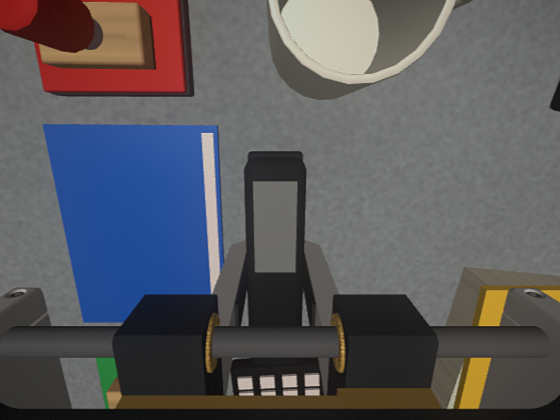

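The stapler is held parallel to the white stripe at (275,236), clear of the mug. I lower it.

>>> carry_out:
  motion:
    - [[0,-0.008,0.05],0.001]
    - [[0,-0.008,0.09],0.001]
    - [[0,-0.008,0.115],0.001]
    - [[0,-0.008,0.123],0.001]
    - [[0,-0.008,0.124],0.001]
    - [[0,-0.008,0.124],0.001]

```text
time_s: 49.6
ee_pos: [0.6261, -0.2092, 0.0106]
eef_rot: [-3.14, -0.0, 1.718]
force: [-11.1, 3.1, 14.5]
grip_width: 0.0321
grip_force: 35.0
```

>>> carry_out:
  motion:
    - [[0,0,0],0]
    - [[0,0,0],0]
    - [[0,0,0],0]
    - [[0,0,0],0]
    - [[0,0,-0.1],0]
    - [[0,0,-0.2],0]
    - [[0,0,-0.4],0]
    - [[0,0,-0.6],0]
    - [[0,0,-0.8],0]
    - [[0,0,-0.95],0]
    - [[0,0,-0.95],0]
  hand: -0.4

```text
time_s: 50.7
ee_pos: [0.628, -0.2098, 0.2047]
eef_rot: [3.135, 0.004, 1.718]
force: [0.1, -0.4, -0.3]
grip_width: 0.0661
grip_force: 0.0
```

>>> carry_out:
  motion:
    - [[0.2,0,0],0]
    - [[0.4,0,0],0]
    - [[0.6,0,0],0]
    - [[0.8,0,0],0]
    - [[1.0,0,0],0]
    - [[1.0,0,0],0]

```text
time_s: 51.3
ee_pos: [0.5964, -0.0074, 0.1989]
eef_rot: [-3.141, -0.001, 1.722]
force: [0.4, -0.3, -0.3]
grip_width: 0.0656
grip_force: 0.0
```

>>> carry_out:
  motion:
    - [[0.2,-0.05,0],0]
    - [[0.4,-0.1,0],0]
    - [[0.6,-0.15,0],0]
    - [[0.8,-0.2,0],0]
    - [[1.0,-0.25,0],0]
    - [[1.0,-0.25,0],0]

```text
time_s: 51.9
ee_pos: [0.5168, 0.1819, 0.199]
eef_rot: [-3.141, -0.0, 1.722]
force: [0.3, -0.7, -0.5]
grip_width: 0.0657
grip_force: 0.0
```

```bash
python3 -c "
from h import *
for n in ('top','scene'):
  im,d=camera(n);P=cloud(n,d);cv2.imwrite(f'pics/{n}9.png',im)
  for q in 'stamp_mat tin_red tin_green stamp_red stamp_green stapler tape_dispenser mug calculator'.split():
    for r in finder.cut_out(n,q)[:1 if 'stamp_' not in q else 2]:
      p=P[r['mask']&(d>0)];z=np.percentile(p[:,2],[50,95]);t=p[p[:,2]>z[1]-.008]
      print(n,q,round(r['conf'],2),np.round(z*1000,1),*rect(t))
go((1,1,1,1))
a=cv2.imread('pics/top9.png');b=cv2.imread('pics/scene9.png')
cv2.imwrite('pics/final.png',np.hstack([cv2.resize(a[150:300,290:490],(400,300)),cv2.resize(b[100:250,100:300],(400,300))]))"
```

```text
top stamp_mat 0.73 [3.8 6.8] [ 531.7 -221.9] [165.  123.6] -80.9
top tin_red 0.62 [19.7 23.3] [511.9 -95.3] [88.2 57.3] 8.4
top tin_green 0.81 [19.4 22.4] [ 547.9 -347.6] [88.5 56.9] 8.2
top stamp_red 0.88 [21.5 72.3] [716.8 195.1] [23.  22.5] -44.6
top stamp_red 0.86 [41.2 92. ] [512.4 -95.9] [24.3 23.6] 35.4
top stamp_green 0.58 [40.4 91.7] [ 549.3 -350. ] [24.6 23.3] -86.8
top stamp_green 0.25 [26.8 65.9] [587.7 114.9] [41.5 23.7] 2.0
top stapler 0.93 [44.1 47.6] [ 626.  -205.6] [124.4  32.2] -82.0
top tape_dispenser 0.97 [27. 66.] [587.7 114.9] [41.5 23.7] 2.0
top mug 0.56 [26.1 85.4] [641.4 -69.6] [73.3 72.8] 71.3
scene stamp_mat 0.76 [3.  6.5] [ 541.1 -221.4] [165.6 149.1] -82.5
scene tin_red 0.9 [17.6 21.9] [514.9 -95.7] [92.4 58. ] 7.9
scene tin_green 0.74 [17.2 21.7] [ 551.6 -348.6] [89.3 59.1] 9.9
scene stamp_red 0.96 [20.2 71. ] [719.5 197.3] [25.1 22.2] -4.7
scene stamp_red 0.83 [21.8 71.6] [733.2  75.6] [23.3 22.8] 70.7
scene stamp_green 0.84 [40. 90.] [ 550.7 -350.2] [27.9 24.5] 45.5
scene stapler 0.94 [41.  46.7] [ 628.7 -185.8] [164.9  50.3] 88.1
scene tape_dispenser 0.79 [26.1 65.3] [590.4 115.4] [42.1 24.3] 2.0
scene mug 0.81 [50.4 84.2] [643.4 -69.4] [73.7 73.5] 72.3
scene calculator 0.57 [13.8 17.3] [ 675.1 -354.3] [117.   76.5] 12.1
t 52.9 at [518.3 179.1 199.6] yaw 98.5 q6 0.12 w 65.8 F [ 0.2  0.3 -0.4]
(1, 1, 1, 1) [-0.5, -2.689, 0.993] 0.2707 rows 12
```

View pics/final.png

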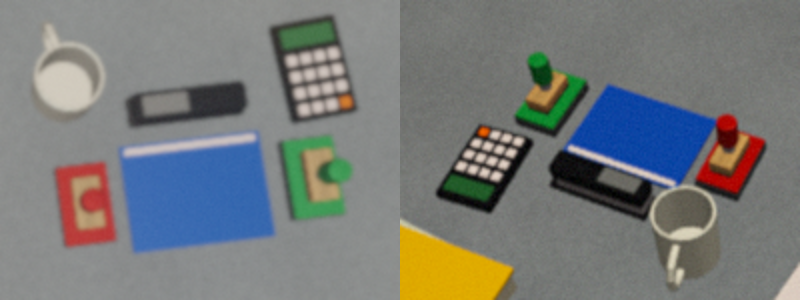

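The final view shows the red tin and stamp to the left of the mat (85,203) and the green tin and stamp to its right (318,175). The stapler lies behind the stripe at (187,103), and everything stands flat. Measured gaps are about 19, 18 and 20 mm, and the stapler is within 3 mm of centre. The mug, calculator and tape dispenser have not moved, and the arm is clear.

```bash
python3 -c "
from h import *
print(ctrl.hand_in())"
```

```text
the job is handed in; nothing more can be done
None
```

The job is handed in at about 53 s: both tins beside the mat, each stamp upright on its own tin, and the stapler behind the far edge, with gaps of roughly 18–20 mm; I first set both tins about 2 cm too close to the mat (the red one on its edge) and moved them out before placing the stamps.

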